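# Unload the heel-pad milling fixture and put the pads away

### The arm

A 6-joint arm with a two-finger parallel gripper is mounted at the origin on the work surface. World frame = base frame: x ahead of the robot, y to its left, z up, the work surface at z = 0. Lengths are in mm, angles in rad, forces in N, time in s.
With the tool pointing down it reaches from about 350 to 875 mm from the base axis. Payload 4.2 kg.
Tool frame: the origin (TCP) lies at the very end of the fingers, on their centre line; the grasp point (between the pads) lies 19 mm behind it (arm.grasp_offset is the distance from the TCP to the grasp point, in mm); z points along the fingers, y is the direction in which the jaws open and shut (so a half turn about z gives the same grasp; the last joint's range is limited). The gripper opens to 85 mm and grips with 20 to 120 N. Pads are 22 mm wide; open, the fingers measure 114 mm over their backs; the gripper's body (76 mm by 85 mm) begins 54 mm behind the grasp point. The pads swing forward as they close: fully open they stand 13 mm farther back than shut.
Start: joints at [1.484, 0.385, 0.008, 0, -1.194, -0.259], TCP at [211.811, 587.993, 231.312] pointing down, gripper open.
Joint ranges: [-3.14, 3.14], [-1.21, 2.06], [-1.07, 1.41], [-3.16, 2.05], [-2.99, -0.16], [-3.1, 3.1]. Speed limits (rad/s): [2.79, 2.79, 3.14, 3.14, 3.14, 3.14].

### API

Orientations are given as a unit quaternion [x, y, z, w].
In Python, from bench import arm gives the robot as it stands.
- The arm moves only by the tool arm_command, never from a script. Its argument "commands" is one flat list of numbers, 4 for each row, row after row: the shift along the tool's x, y, z in m, then the turn about the tool's z in degrees. In form: [tx, ty, tz, roll, tx, ty, tz, roll, ...]. A call has exactly 5 rows; each row shifts and turns the pose as measured when the row begins, along the tool's axes as they then stand; what a row does not reach is not made up. A row lasts 1/10 s, in which the tool goes at most 50 mm and 8.59 degrees, less where a joint would pass 70% of its speed; a pose out of reach is approached as far as the arm can. A call with a gripper value outside its range is refused whole. "jaw" is the opening, from 0 (shut) to 1 (fully open), set as the call begins (left out, the last holds). The fingers move at their own pace and stop on an object; the grip force is fixed at half the most. Time passes only in rows, so rows that do not move let the fingers close, or fill a call up. It gives the time, the measured TCP pose, the force and the opening at its end, in the units of the state.
- arm.read_state(): the state, without advancing time (a new reading comes with each control period).
- arm.get_image(name): name is "side" or "top"; returns the picture (384x512x3 uint8, red, green, blue); there is no depth.
- arm.camera_info(name): a dict with "camera_matrix" (3x3 intrinsics, pixels), "world_from_camera" (4x4, takes a point from camera to world coordinates). Camera axes: x right, y down, z forward; pixel columns grow to the right and rows downward; lengths in mm; the calibration is good to about 2 mm. A picture is of the moment at which its call begins. camera_info takes no time and is no camera call.
- arm.job_done(): hands the job in, once; it reports no verdict.
Trained networks look in the newest picture that a camera, given by its name, has taken for a name from the list of things; names that differ only in an ending like _2 or _b are one class to them, and where a whole thing is asked for, a point or a joint stands for the part that bears it (a point fixed in the world has none). Each returns a list of dicts, best first, with "confidence" (0 to 1); they miss things now and then, are a little off and sometimes report something else, mostly with a low value. They report only what shows in the picture. A call takes as long as a camera call.
- arm.regions_of(camera, target): "mask" (384x512 bool, what is visible of it).
- arm.place_of(camera, target): "centre" ([x, y, z] in mm, in the coordinates of the camera as it stood for that picture, good to about 4 mm: a listed point, or the origin of a listed thing).
The state is a dict: "clock": time; "joints": joint angles; "joint_vel": joint speeds; "joint_efforts": joint torques, N m; "position": TCP position; "ee_rot": TCP orientation; "contact_force": force on the tool from outside, world axes, zero at the start; "wrist_torque": the same for the moment, N m; "gripper_width": finger opening in mm.
Only numpy, scipy, OpenCV 4.12 (cv2) and the standard library are available. Lean on these libraries where they do the work, as an engineer would, in place of code of your own. Each camera call takes 0.05 s, during which the arm holds its last target.

### The job

The mill has finished a batch of cork heel pads. Swing the two clamps fully clear of the hold-down frame, lift the frame straight up and level off its two guide pins without letting it cock, and lay it flat in the middle of the rubber mat. Put every heel pad from the fixture away in the drawer of the wooden unit and leave the drawer fully shut, without disturbing the shoe last, the tin or the hammer.

Things in the scene. Friction and masses are not known exactly. Their poses are not given: they have to be found in the camera images.
- fixture: Milling fixture fixed to the bench: aluminium base plate 200 (x) x 264 (y) x 12 mm, origin at the centre of its underside, on the bench. Pad nests at (+-38, +-42) mm with 5 mm high stops at the pads' ends only; the pads' long sides (y) are free, 30 mm between the rows. Four 20 mm thick, 44 mm high rests at (+-78, +-79); clamp posts, 22 mm thick, 54 mm high, at (0, +-114)
- pin_a (a point): Tip of a guide pin, 12 mm diameter, at (+78, +79) mm of the fixture, 80 mm above the bench (coned over the last 5 mm). It stands on a rest at whose top (44 mm above the bench) the frame's underside lies at the start
- pin_b (a point): Tip of the other, equal guide pin, at (-78, -79) mm of the fixture
- frame: Loose aluminium hold-down frame 180 (x) x 186 (y) x 8 mm, about 0.6 kg, balanced about its centre, with four windows that show the pads. Origin: centre of its underside. Brass bushes, 22 mm high, at (+78, +79) and (-78, -79) mm run on the pins with 1 mm play all round. At the start it lies on the fixture, axes along the fixture's, and must rise 36 mm to leave the pins
- frame_handle (a point): Middle of the frame's black lifting bar, 48 mm above its underside: 110 mm long (along the frame's x), 14 mm wide, 14 mm high, with 33 mm free height below it, on two 12 mm posts 42 mm either side of the middle. Axes as the frame's
- clamp_left (a joint): Swing clamp on the fixture's +y side: steel arm 18 mm wide, 8 mm thick, 2 mm above the frame, turning on the post at (0, +114) mm. In rad: 0 = arm points at the fixture's middle, across the frame's edge, and blocks it (starts at 0 to 0.25); grows as the knob swings towards the fixture's +x; clear of the frame from 1.35; stop at 2.7 (arm points outwards). Stays where left; friction 0.08 N m
- clamp_left_knob (a point): Middle of the upright black knob at the end of the left clamp's arm, 56 mm from its turning axis and 77 mm above the bench: 20 mm diameter, 30 mm tall (15 mm above and below this point)
- clamp_right (a joint): The same clamp mirrored, on the fixture's -y side, turning on the post at (0, -114) mm; it too grows as its knob swings towards the fixture's +x; same values
- clamp_right_knob (a point): Middle of the right clamp's knob; same sizes
- heel1: Cork heel pad, D-shaped from above: 64 mm long (its x; round end, radius 27 mm, at +x; flat end at -x), 54 mm wide (y), 30 mm thick (z), 60 g, origin at its middle. Starts flat on the fixture's base in a nest under the frame. Two to four pads are there; absent ones read None
- heel2: Another heel pad, the same as heel1
- heel3: Another heel pad, the same as heel1
- heel4: Another heel pad, the same as heel1
- chest: Low wooden one-drawer unit fixed on the bench, 250 (x) x 280 (y) x 110 mm high, origin at the centre of its underside. Its front looks to its own -x; the drawer slides out that way
- chest_drawer0 (a joint): How far the drawer stands out, in m: 0 = fully shut; starts at 0 to 0.03, so it must be opened for loading; end stop 0.174. Moves with about 1 N and a little damping; stays where left
- drawer_floor (a point): Centre of the drawer's inner floor, 22 mm above the bench; axes as the chest's. Inside 205 (x) x 238 (y) mm, 66 mm deep, walls 6 mm. The front board's outer face is 124 mm to -x of this point and its top 98 mm above the bench. When the drawer stands out by d, the floor within d of the front is open from above; the rest is under the chest's top
- chest_drawer0_handle (a point): Middle of the drawer's bar handle: 120 mm long along the chest's y, 11 mm thick, its middle 35 mm in front of the front board and 72 mm above the bench; it can be pinched from above
- mat: Black rubber mat 240 x 240 x 4 mm fixed on the bench, origin at the centre of its underside: the place for the frame
- last: Bystander: wooden shoe last, 240 mm long, 100 mm high, loose; origin at its underside
- tin: Bystander: closed metal tin, 80 mm diameter, 110 mm high, loose; origin at its underside
- hammer: Bystander: hammer lying loose on the bench

How it is judged (in metres and radians):
On the way, in this order (a step that is already met when the one before it is completed fails the run):
1. both clamps swung clear of the frame (1.35 rad or more) (value of joint each of clamp_left, clamp_right above 1.35 rad), for 0.1 s.
2. frame lifted up the pins to their tips, level within 0.1 rad and still over the fixture within 15 mm (z of frame in the frame of fixture above 0.075 m and horizontal distance between frame and fixture below 0.015 m and angle between frame's own z axis and vertical below 0.1 rad), for 0.02 s.
At the end, for the whole second after the job is handed in: The frame lies flat (within 0.05 rad) and at rest on the mat, its centre within 60 mm of the mat's centre; every heel pad present is at rest inside the drawer below its rim; the drawer is shut to within 12 mm (height (world z) of frame below 0.008 m and angle between frame's own z axis and vertical below 0.05 rad and linear speed of each of frame, heel1, heel2, heel3, heel4 below 0.02 m/s and horizontal distance between frame and mat below 0.06 m and value of joint chest_drawer0 below 0.012 m and x of heel1 in the frame of drawer_floor between -0.105 and 0.105 m and y of heel1 in the frame of drawer_floor between -0.121 and 0.121 m and z of heel1 in the frame of drawer_floor between 0.005 and 0.06 m and x of heel2 in the frame of drawer_floor between -0.105 and 0.105 m and y of heel2 in the frame of drawer_floor between -0.121 and 0.121 m and z of heel2 in the frame of drawer_floor between 0.005 and 0.06 m and x of heel3 in the frame of drawer_floor between -0.105 and 0.105 m and y of heel3 in the frame of drawer_floor between -0.121 and 0.121 m and z of heel3 in the frame of drawer_floor between 0.005 and 0.06 m and x of heel4 in the frame of drawer_floor between -0.105 and 0.105 m and y of heel4 in the frame of drawer_floor between -0.121 and 0.121 m and z of heel4 in the frame of drawer_floor between 0.005 and 0.06 m); the robot touches nothing.
It fails at once if the last is pushed more than 30 mm from its place (distance of last from where it was at the start of the episode above 0.03 m).
It fails at once if the tin is pushed more than 30 mm from its place (distance of tin from where it was at the start of the episode above 0.03 m).
It fails at once if the hammer is pushed more than 30 mm from its place (distance of hammer from where it was at the start of the episode above 0.03 m).
It fails at once if the frame is cocked by more than 0.25 rad while it is still on or over its pins (angle between frame's own z axis and vertical above 0.25 rad and horizontal distance between frame and fixture below 0.03 m and z of frame in the frame of fixture below 0.08 m).
Of heel1, heel2, heel3, heel4 only 2 to 4 are there at a start; the rules pass over those that are not, and their reading is None.
At some moment in a run one of heel1, heel2, heel3, heel4 may be knocked a few centimetres aside while the robot is not near it.
Once in a run the grip may slacken for a moment while it holds something.
It also fails if it takes over 210 s, if anything falls off the work surface, if the arm or the gripper's body presses on something with over 40 N, if the wrist force passes 120 N, or if a joint passes its speed limit or range.

## Working session

There is one attempt and no reset: what is moved stays moved. The work goes in short steps, Python scripts to look and compute and a tool call to move; the robot and the scene stay as the last step left them, time stands still between calls to the robot, and variables do not carry over. Pictures are saved under pics/ and viewed, and the job is handed in when it is done.

Besides the shell and the picture viewer there is one more tool, called after "Emit:" by a JSON object that holds its "api" and its "payload", one argument or row to a line. arm_command: Moves the arm, as the interface text tells. Its arguments: {"type":"object","properties":{"commands":{"type":"array"},"jaw":{"type":"number"}},"required":["commands"]}

```bash
ls; mkdir -p pics; cat > h.py <<'E'
import numpy as np, cv2
from scipy.spatial.transform import Rotation as R
from bench import arm
def snap(cam,fn,scale=1.5):
    im=arm.get_image(cam); cv2.imwrite('pics/'+fn,cv2.resize(im[:,:,::-1],None,fx=scale,fy=scale)); return im
def ci(cam):
    c=arm.camera_info(cam); return np.array(c['camera_matrix']),np.array(c['world_from_camera'])
def place(cam,t,n=3):
    K,T=ci(cam); out=[]
    for d in arm.place_of(cam,t)[:n]:
        p=T@np.r_[d['centre'],1]; out.append((round(d['confidence'],2),p[:3].round(1).tolist()))
    return out
def px2w(cam,u,v,z):
    K,T=ci(cam); r=T[:3,:3]@np.linalg.inv(K)@np.array([u,v,1.]); o=T[:3,3]; return o+r*(z-o[2])/r[2]
def w2px(cam,p):
    K,T=ci(cam); q=np.linalg.inv(T)@np.r_[p,1]; q=K@q[:3]; return q[:2]/q[2]
E
python3 - <<'E'
from h import *
for c in ('top','side'):
    snap(c,c+'0.png'); print(c, ci(c)[1].round(2).tolist())
    for t in ['fixture','frame','frame_handle','pin_a','clamp_left_knob','clamp_right_knob','heel1','chest','drawer_floor','chest_drawer0_handle','mat','last','tin','hammer']:
        print(t,place(c,t,4))
s=arm.read_state(); print(s)
E
```

```text
pics
top [[0.01, -0.98, 0.18, 399.75], [-1.0, -0.01, 0.01, 23.96], [-0.0, -0.18, -0.98, 1232.52], [0.0, 0.0, 0.0, 1.0]]
fixture [(0.39, [588.6, -90.7, 26.7])]
frame [(0.77, [549.3, -45.2, 44.9])]
frame_handle [(0.89, [547.0, -48.2, 92.4]), (0.16, [590.2, -7.5, 28.5])]
pin_a [(0.97, [465.5, -118.7, 78.2]), (0.77, [632.2, 25.2, 81.1])]
clamp_left_knob [(0.66, [552.1, 10.4, 75.9])]
clamp_right_knob [(0.44, [548.4, -101.5, 79.5])]
heel1 [(0.63, [516.7, -3.0, 21.9]), (0.55, [585.4, -92.0, 28.4]), (0.5, [589.6, -9.0, 31.4])]
chest [(0.63, [648.7, 495.4, -1.7]), (0.39, [514.1, -83.4, 30.6])]
drawer_floor []
chest_drawer0_handle []
mat [(0.75, [459.7, -342.7, -1.5])]
last [(0.65, [801.5, -39.1, 1.4])]
tin [(0.74, [736.3, 207.2, 1.9])]
hammer [(0.96, [704.1, -350.8, 2.1])]
side [[0.81, -0.37, 0.46, 29.63], [-0.59, -0.5, 0.63, -771.89], [0.0, -0.78, -0.62, 893.49], [0.0, 0.0, 0.0, 1.0]]
fixture [(0.62, [551.4, -48.1, 1.0]), (0.33, [460.3, -344.2, -5.9])]
frame [(0.91, [551.8, -48.4, 42.7])]
frame_handle [(0.64, [545.9, -48.6, 88.9])]
pin_a [(0.93, [466.2, -121.3, 81.1]), (0.91, [629.4, 20.9, 7
[... 681 characters left out ...]

{'clock': 1.5, 'joints': array([ 1.48361533e+00,  3.84718490e-01,  7.92126906e-03, -1.91789987e-05,
       -1.19402028e+00, -2.58598642e-01]), 'joint_vel': array([ 0.00022453,  0.00015917, -0.00092713, -0.00021372, -0.0007225 ,
       -0.00036389]), 'joint_efforts': array([-1.17682062e-03, -3.92079806e+01,  1.88616425e+01,  4.19060826e+00,
       -3.45345788e-04,  1.07529782e-06]), 'position': array([211.79660004, 588.00023859, 231.30639648]), 'ee_rot': array([ 9.85091139e-01, -1.72033278e-01, -7.97795201e-06,  1.13095956e-05]), 'contact_force': array([-0.06190764, -0.06821822, -0.25754225]), 'wrist_torque': array([-0.00709825,  0.02054546, -0.00870459]), 'gripper_width': 85.18207800189387}
```

View pics/top0.png

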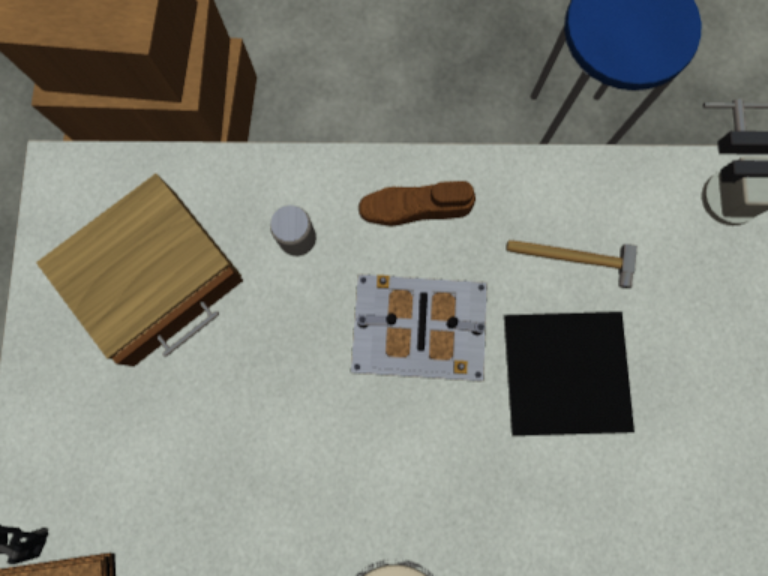

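View pics/side0.png

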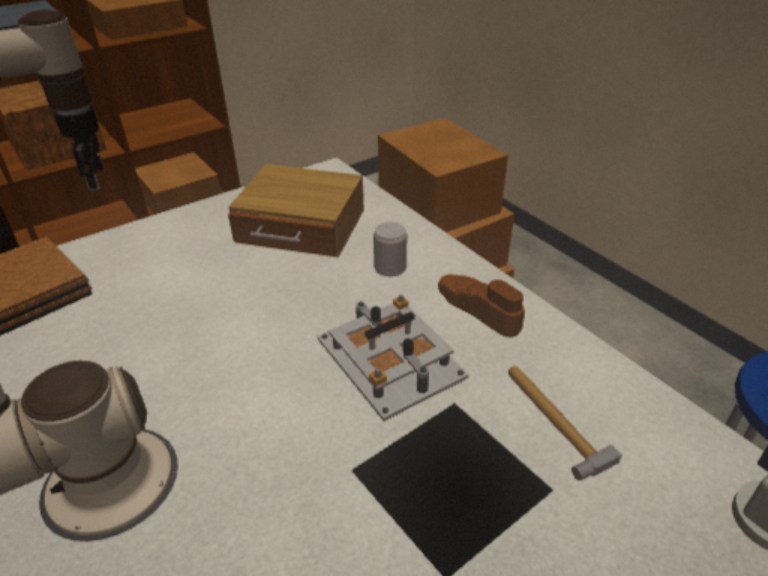

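The top view shows all four pads (fixture centre at about px (421,327) of the 768-wide picture), the mat at (568,373) and the chest at (140,265), yawed about 40°. The drawer is nearly shut. Next I'll refine the yaws.

```bash
python3 - <<'E'
from h import *
im=snap('top','top1.png',1)
def rect(cam,t,z):
    for d in arm.regions_of(cam,t)[:2]:
        m=d['mask'].astype(np.uint8)
        if m.sum()<20: continue
        c,_=max(((c,cv2.contourArea(c)) for c in cv2.findContours(m,cv2.RETR_EXTERNAL,cv2.CHAIN_APPROX_NONE)[0]),key=lambda a:a[1])
        w=np.array([px2w(cam,*p[0],z)[:2] for p in c],np.float32)
        print(t,round(d['confidence'],2),m.sum(),[np.round(a,1) for a in cv2.minAreaRect(w)])
for t,z in [('frame',52),('fixture',12),('frame_handle',99),('mat',4),('chest',110),('chest_drawer0_handle',72)]: rect('top',t,z)
K,T=ci('top')
big=cv2.resize(im[160:270,220:345,::-1],None,fx=6,fy=6,interpolation=cv2.INTER_CUBIC); cv2.imwrite('pics/fix.png',big)
E
```

```text
frame 0.87 2610 [array([550.7, -44.7]), array([189.2, 184.1]), np.float64(86.2)]
fixture 0.6 188 [array([ 551.7, -139.5]), array([76.8, 23.5]), np.float64(80.9)]
fixture 0.57 2103 [array([549.4, -44.4]), array([266.5, 202.8]), np.float64(87.1)]
frame_handle 0.6 2509 [array([543.5, -42.9]), array([178.3, 175.1]), np.float64(86.9)]
mat 0.87 6503 [array([ 460.8, -340.7]), array([240.9, 240.5]), np.float64(2.2)]
mat 0.15 1921 [array([548.3, -45.8]), array([265.4, 199.1]), np.float64(86.7)]
chest 0.8 9848 [array([630.5, 478.4]), array([305.9, 287.4]), np.float64(40.5)]
chest_drawer0_handle 0.58 1749 [array([543.7, 414.2]), array([ 69.7, 284.2]), np.float64(39.3)]
chest_drawer0_handle 0.54 9762 [array([637.8, 494.8]), array([313.5, 296. ]), np.float64(40.2)]
```

View pics/fix.png

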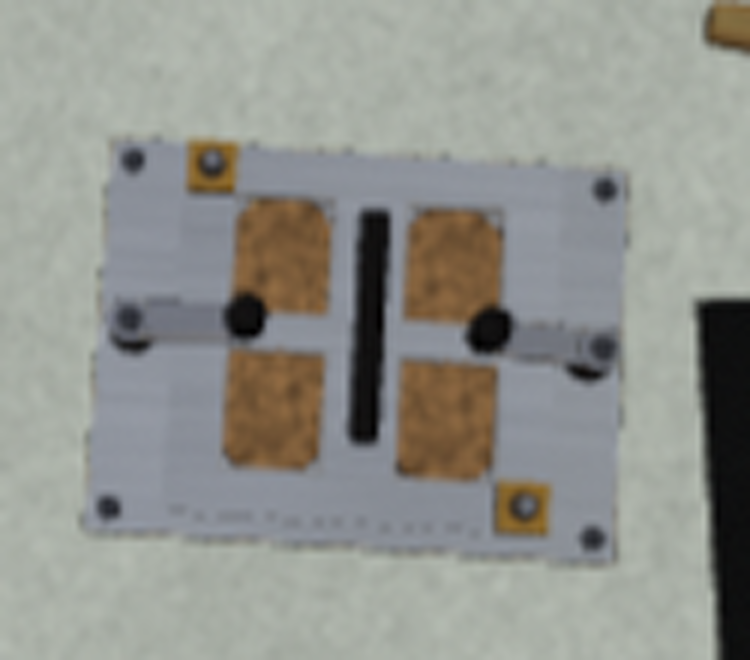

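```bash
python3 - <<'E'
from h import *
f=lambda x,y,z:px2w('top',220+x/6-.4,160+y/6-.4,z)
a=f(375,212,99);b=f(363,442,99);print('bar',(a+b)/2,a-b,np.degrees(np.arctan2(*(a-b)[1::-1])))
a=f(211,158,80);b=f(524,503,80);d=a-b;print('pins',(a+b)/2,np.linalg.norm(d),np.degrees(np.arctan2(d[1],d[0]))-45.36)
print('knobs',f(246,316,92),f(489,330,92), 'piv',f(128,318,62),f(602,347,62))
E
```

```text
bar [549.26306398 -45.7668988   99.        ] [108.29662489  -5.95020247   0.        ] -3.1448722621483256
pins [550.7045184  -45.20251482  80.        ] 220.82503443030083 -3.2274207591728796
knobs [554.43656837  11.6848167   92.        ] [ 548.77195834 -102.54061119   92.        ] piv [557.0490768   68.35626087  62.        ] [ 544.90975663 -160.15336116   62.        ]
```

```bash
cat >> h.py <<'E'
FC=np.array([550.3,-46.2]); FY=np.radians(-3.2)
def fx(x,y): c,s=np.cos(FY),np.sin(FY); return FC+np.array([c*x-s*y,s*x+c*y])
def phi():
    q=arm.read_state()['ee_rot']; x=R.from_quat(q).as_matrix()[:,0]; return np.degrees(np.arctan2(x[1],x[0]))
def plan(pts,ph=None):
    """pts: world waypoints; prints tool-frame shift (m) from previous one, at tool angle ph; first roll"""
    s=arm.read_state(); p=np.array(s['position']); p0=phi(); ph=p0 if ph is None else ph
    print('at',p.round(1),'phi',round(p0,2),'roll',round((p0-ph+180)%360-180,2),'F',np.round(s['contact_force'],1),'w',round(s['gripper_width'],1),'t',s['clock'])
    a=np.radians(ph)
    for q in pts:
        d=np.array(q)-p; p=np.array(q,float)
        print(np.round(q,1),'-> tool',np.round([(d[0]*np.cos(a)+d[1]*np.sin(a))/1e3,(d[0]*np.sin(a)-d[1]*np.cos(a))/1e3,-d[2]/1e3],4))
E
python3 - <<'E'
from h import *
def push(sg,z=70):
    pts=[]
    pts.append([*fx(-40,sg*58),150]); pts.append([*fx(-40,sg*58),z])
    for th in (0,.3,.6,.9,1.2,1.5,1.8):
        k=np.array([56*np.sin(th),114-56*np.cos(th)]);t=np.array([np.cos(th),np.sin(th)])
        e=10+min(11/max(abs(t[0]),1e-6),14.5/max(abs(t[1]),1e-6)); q=k-t*e; pts.append([*fx(q[0],sg*q[1]),z])
    return pts
L=push(1); L=L[:1]+L
plan(L,-3.2); print(); plan(push(-1),-3.2)
p=arm.read_state()['position']; plan([[*fx(-40,58),150]])
E
```

```text
at [211.8 588.  231.3] phi -19.81 roll -16.61 F [-0.1  0.5 -0.5] w 85.4 t 1.85
[513.6  13.9 150. ] -> tool [0.3334 0.5563 0.0813]
[513.6  13.9 150. ] -> tool [ 0. -0. -0.]
[513.6  13.9  70. ] -> tool [ 0.   -0.    0.08]
[532.6  12.9  70. ] -> tool [ 0.019 -0.    -0.   ]
[549.3   8.1  70. ] -> tool [ 0.017   0.0039 -0.    ]
[565.7   7.6  70. ] -> tool [ 0.0164 -0.0005 -0.    ]
[580.1   9.7  70. ] -> tool [ 0.0143 -0.0029 -0.    ]
[597.1  21.2  70. ] -> tool [ 0.0163 -0.0124 -0.    ]
[609.1  36.2  70. ] -> tool [ 0.0112 -0.0157 -0.    ]
[616.1  52.8  70. ] -> tool [ 0.0061 -0.0169 -0.    ]

at [211.8 588.  231.3] phi -19.81 roll -16.61 F [-0.1  0.5 -0.5] w 85.4 t 1.85
[ 507.1 -101.9  150. ] -> tool [0.3334 0.6723 0.0813]
[ 507.1 -101.9   70. ] -> tool [ 0.   -0.    0.08]
[ 526.1 -102.9   70. ] -> tool [ 0.019 -0.    -0.   ]
[ 543.3 -100.    70. ] -> tool [ 0.017  -0.0039 -0.    ]
[ 559.6 -101.4   70. ] -> tool [ 0.0164  0.0005 -0.    ]
[ 573.7 -105.1   70. ] -> tool [ 0.0143  0.0029 -0.    ]
[ 589.3 -118.4   70. ] -> tool [ 0.0163  0.0124 -0.    ]
[ 599.6 -134.7   70. ] -> tool [ 0.0112  0.0157 -0.    ]
[ 604.7 -151.9   70. ] -> tool [ 0.0061  0.0169 -0.    ]
at [211.8 588.  231.3] phi -19.81 roll 0.0 F [-0.1  0.5 -0.5] w 85.4 t 1.85
[513.6  13.9 150. ] -> tool [0.4785 0.4378 0.0813]
```

Emit:
{"api": "arm_command", "payload": {
  "commands": [0,0,0,-8.3,0,0,0,-8.3,0.025,0.042,0.0,0,0.025,0.042,0.0,0,0.025,0.042,0,0],
  "jaw": 0
}}

```text
clock: 2.35
position: [280.7, 460.3, 229.4]
ee_rot: [1.0, -0.018, 0.0, -0.0]
contact_force: [1.3, 0.4, 0.2]
gripper_width: 12.5
```

Emit:
{"api": "arm_command", "payload": {
  "commands": [0.025,0.042,0,0,0.025,0.042,0,0,0.025,0.042,0,0,0.025,0.042,0,0,0.025,0.042,0,0]
}}

```text
clock: 2.85
position: [399.9, 239.7, 230.8]
ee_rot: [1.0, -0.016, 0.002, -0.001]
contact_force: [0.9, 0.3, -0.5]
gripper_width: -0.1
```

```bash
python3 - <<'E'
from h import *
plan([[*fx(-40,58),110]],-3.2)
E
```

```text
at [399.9 239.7 230.8] phi -1.83 roll 1.37 F [ 0.9  0.3 -0.5] w -0.1 t 2.85
[513.6  13.9 110. ] -> tool [0.1262 0.2191 0.1208]
```

Emit:
{"api": "arm_command", "payload": {
  "commands": [0.025,0.042,0.01,1.4,0.025,0.042,0.01,0,0.025,0.042,0.01,0,0.025,0.042,0.01,0,0.024,0.042,0.01,0]
}}

```text
clock: 3.35
position: [514.6, 22.2, 184.5]
ee_rot: [1.0, -0.027, 0.006, -0.004]
contact_force: [1.2, 1.2, 0.0]
gripper_width: 0.2
```

```bash
python3 - <<'E'
from h import *
plan([[*fx(-40,58),110],[*fx(-40,58),70]],-3.2)
E
```

```text
at [514.6  22.2 184.5] phi -3.15 roll 0.05 F [1.2 1.2 0. ] w 0.2 t 3.35
[513.6  13.9 110. ] -> tool [-0.0006  0.0083  0.0745]
[513.6  13.9  70. ] -> tool [ 0.   -0.    0.04]
```

Emit:
{"api": "arm_command", "payload": {
  "commands": [0,0.008,0.03,0,0,0,0.03,0,0,0,0.03,0,0,0,0.023,0,0,0,0,0]
}}

```text
clock: 3.85
position: [519.3, 7.7, 67.9]
ee_rot: [0.999, -0.034, 0.008, -0.004]
contact_force: [-0.4, -0.5, -1.2]
gripper_width: -0.2
```

```bash
python3 - <<'E'
from h import *
plan([[*fx(-40,58),70]],-3.2); print(arm.read_state()['ee_rot'])
snap('side','s2.png');snap('top','t2.png')
E
```

```text
at [519.3   7.7  67.9] phi -3.85 roll -0.65 F [-0.4 -0.5 -1.2] w -0.2 t 3.85
[513.6  13.9  70. ] -> tool [-0.006  -0.0059 -0.0021]
[ 0.99939404 -0.03357645  0.00812808 -0.00425555]
```

View pics/s2.png

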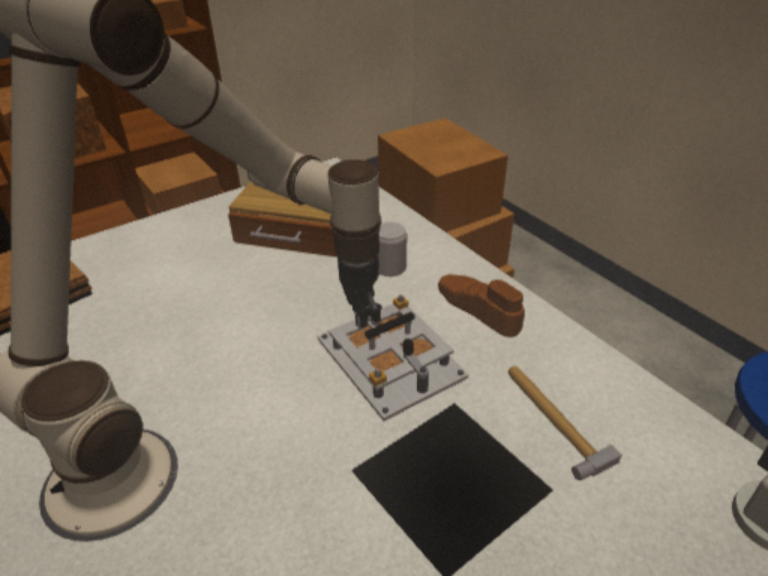

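The fingertips are just on the near (-x) side of the left knob, at about (365,318). Now I push it round its arc.

Emit:
{"api": "arm_command", "payload": {
  "commands": [0.013,-0.002,-0.002,0,0.017,0,0,0,0.016,-0.001,0,0,0.015,-0.003,0,0,0.015,-0.012,0,0]
}}

```text
clock: 4.45
position: [595.9, 21.4, 81.6]
ee_rot: [0.999, -0.033, 0.009, -0.005]
contact_force: [-1.6, -0.5, 0.1]
gripper_width: -0.3
```

```bash
python3 - <<'E'
from h import *
plan([[597.1,21.2,70],[609.1,36.2,70],[616.1,52.8,70]])
E
```

```text
at [595.9  21.4  81.6] phi -3.79 roll 0.0 F [-1.6 -0.5  0.1] w -0.3 t 4.45
[597.1  21.2  70. ] -> tool [0.0012 0.0001 0.0116]
[609.1  36.2  70. ] -> tool [ 0.011  -0.0158 -0.    ]
[616.1  52.8  70. ] -> tool [ 0.0059 -0.017  -0.    ]
```

Emit:
{"api": "arm_command", "payload": {
  "commands": [0.0,0.0,0.008,0,0.012,-0.015,0.002,0,0.006,-0.017,0,0,0.0,-0.006,0,0,0,0,0,0]
}}

```text
clock: 4.95
position: [617.4, 59.6, 76.5]
ee_rot: [0.999, -0.032, 0.011, -0.006]
contact_force: [-0.6, -1.2, -1.0]
gripper_width: -0.0
```

```bash
python3 - <<'E'
import re
s=open('h.py').read()
i=s.index("    a=np.radians(ph)\n    for q")
s=s[:i]+'''    M=R.from_quat(s['ee_rot']).as_matrix(); M=M@R.from_rotvec([0,0,np.radians(p0-ph)]).as_matrix()
    print('tool z',M[:,2].round(4))
    for q in pts:
        d=np.array(q)-p; p=np.array(q,float); print(np.round(q,1),'-> tool',np.round(M.T@d/1e3,4))
'''
open('h.py','w').write(s)
E
python3 - <<'E'
from h import *
plan([])
im=snap('top','t3.png',1); 
big=cv2.resize(im[160:270,220:345,::-1],None,fx=5,fy=5,interpolation=cv2.INTER_CUBIC); cv2.imwrite('pics/t3.png',big)
im=snap('side','s3.png')
for c in('top','side'): print(place(c,'clamp_left_knob'),place(c,'clamp_right_knob'))
E
```

```text
at [617.4  59.6  76.5] phi -3.73 roll 0.0 F [-0.6 -1.2 -1. ] w -0.0 t 4.95
tool z [ 0.0224  0.0103 -0.9997]
[(0.65, [628.7, 27.4, 81.3]), (0.5, [602.8, 83.8, 79.5])] [(0.63, [551.5, -104.0, 80.8])]
[(0.65, [607.9, 82.1, 76.5])] [(0.58, [549.7, -103.6, 77.9])]
```

View pics/t3.png

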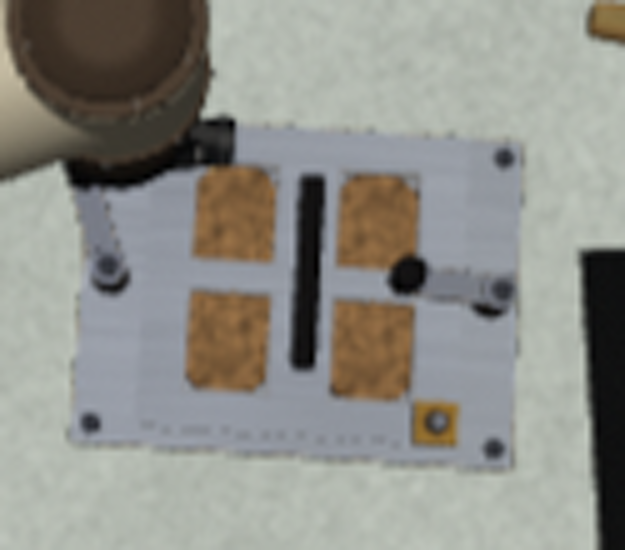

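View pics/s3.png

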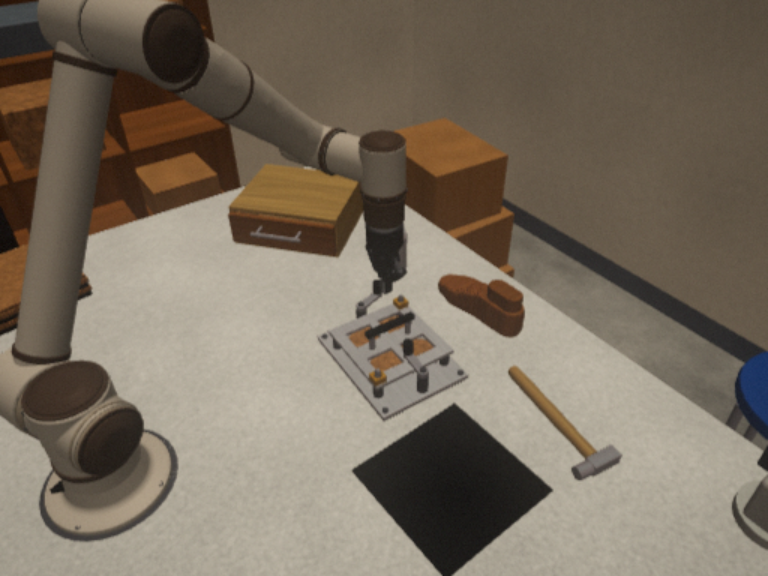

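```bash
python3 - <<'E'
from h import *
plan([[612,50,130],[505,-104,130],[505,-104,73]],-3.2)
E
```

```text
at [617.5  58.6  76.6] phi -3.82 roll -0.62 F [-0.1  0.1 -0.1] w -0.0 t 5.25
tool z [ 0.0224  0.0103 -0.9997]
[612  50 130] -> tool [-0.0039  0.0083 -0.0536]
[ 505 -104  130] -> tool [-0.0982  0.1597 -0.004 ]
[ 505 -104   73] -> tool [-0.0012  0.0007  0.057 ]
```

Emit:
{"api": "arm_command", "payload": {
  "commands": [-0.002,0.004,-0.03,-0.6,-0.002,0.004,-0.025,0,-0.025,0.04,0,0,-0.025,0.04,0,0,-0.025,0.04,0,0]
}}

```text
clock: 5.75
position: [532.5, -65.4, 130.9]
ee_rot: [1.0, -0.024, 0.014, -0.006]
contact_force: [0.9, -0.9, -0.2]
gripper_width: -0.3
```

```bash
python3 - <<'E'
from h import *
plan([[505,-104,130],[505,-104,73]],-3.2)
E
```

```text
at [532.5 -65.4 130.9] phi -2.81 roll 0.39 F [ 0.9 -0.9 -0.2] w -0.3 t 5.75
tool z [ 0.0289  0.0109 -0.9995]
[ 505 -104  130] -> tool [-0.0253  0.04   -0.0003]
[ 505 -104   73] -> tool [-0.0016  0.0007  0.057 ]
```

Emit:
{"api": "arm_command", "payload": {
  "commands": [-0.02,0.02,0,0.4,-0.008,0.02,0,0,0,0,0,0,0,0,0,0,0,0,0,0]
}}

```text
clock: 6.25
position: [497.5, -109.3, 131.1]
ee_rot: [0.999, -0.032, 0.015, -0.006]
contact_force: [0.1, 1.4, -0.4]
gripper_width: -0.4
```

```bash
python3 - <<'E'
from h import *
plan([[505,-104,130],[505,-104,73]],-3.2)
E
```

```text
at [ 497.5 -109.3  131.1] phi -3.67 roll -0.47 F [ 0.1  1.4 -0.4] w -0.4 t 6.25
tool z [ 0.0312  0.0116 -0.9994]
[ 505 -104  130] -> tool [ 0.0072 -0.0057  0.0014]
[ 505 -104   73] -> tool [-0.0017  0.0008  0.057 ]
```

Emit:
{"api": "arm_command", "payload": {
  "commands": [0,0,0.025,0,0,0,0.02,0,0,0,0.007,0,0,0,0.0,0,0,0,0,0]
}}

```text
clock: 6.75
position: [504.2, -105.4, 79.2]
ee_rot: [0.999, -0.029, 0.018, -0.006]
contact_force: [0.4, -0.3, 0.4]
gripper_width: -0.1
```

```bash
python3 - <<'E'
from h import *
plan([ [ 526.1,-102.9,73 ],
[ 543.3,-100.,73  ],
[ 559.6 ,-101.4,73 ],
[ 573.7 ,-105.1,73],
[ 589.3 ,-118.4,73 ],
[ 599.6, -134.7,73],
[ 604.7, -151.9,73]])
E
```

```text
at [ 504.2 -105.4   79.2] phi -3.34 roll 0.0 F [ 0.4 -0.3  0.4] w -0.1 t 6.75
tool z [ 0.037   0.0116 -0.9992]
[ 526.1 -102.9   73. ] -> tool [ 0.0215 -0.0037  0.007 ]
[ 543.3 -100.    73. ] -> tool [ 0.017  -0.0039  0.0007]
[ 559.6 -101.4   73. ] -> tool [0.0163 0.0005 0.0006]
[ 573.7 -105.1   73. ] -> tool [0.0143 0.0029 0.0005]
[ 589.3 -118.4   73. ] -> tool [0.0163 0.0124 0.0004]
[ 599.6 -134.7   73. ] -> tool [0.0112 0.0157 0.0002]
[ 604.7 -151.9   73. ] -> tool [ 0.0061  0.0169 -0.    ]
```

Emit:
{"api": "arm_command", "payload": {
  "commands": [0.019,-0.003,0.006,0,0.017,-0.003,0.001,0,0.016,0.001,0.001,0,0.015,0.005,0.001,0,0.016,0.012,0.001,0]
}}

```text
clock: 7.25
position: [582.2, -121.2, 74.2]
ee_rot: [1.0, -0.028, 0.011, -0.006]
contact_force: [-9.1, -1.5, 4.1]
gripper_width: -0.2
```

Emit:
{"api": "arm_command", "payload": {
  "commands": [0.01,0.014,0,0,0.008,0.017,0,0,0.004,0.01,0,0,0,0,0,0,0,0,0,0]
}}

```text
clock: 7.75
position: [598.7, -164.3, 75.2]
ee_rot: [1.0, -0.029, 0.006, -0.007]
contact_force: [0.2, -0.8, 0.1]
gripper_width: 0.4
```

```bash
python3 - <<'E'
from h import *
plan([ [600,-146,130]])
print(arm.read_state()['joints'])
im=snap('top','t4.png',1); 
big=cv2.resize(im[160:270,220:345,::-1],None,fx=5,fy=5,interpolation=cv2.INTER_CUBIC); cv2.imwrite('pics/t4.png',big)
im=snap('side','s4.png')
for c in('top','side'): print(place(c,'clamp_left_knob'),place(c,'clamp_right_knob'))
E
```

```text
at [ 598.7 -164.3   75.2] phi -3.37 roll 0.0 F [ 0.2 -0.8  0.1] w 0.4 t 7.75
tool z [ 0.0125  0.0133 -0.9998]
[ 600 -146  130] -> tool [ 0.0008 -0.0191 -0.0545]
[-0.01423731  0.5192067  -0.19414131 -0.01804134 -0.84525114  1.53823775]
[(0.57, [607.6, 81.7, 81.7]), (0.52, [587.4, -91.5, 28.1])] [(0.68, [588.5, -189.3, 79.2])]
[(0.51, [609.4, 77.5, 75.4])] [(0.79, [591.8, -186.4, 79.7])]
```

View pics/t4.png

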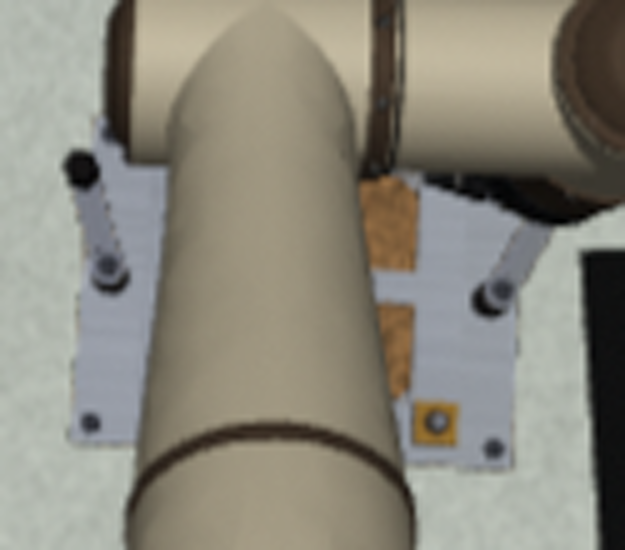

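Emit:
{"api": "arm_command", "payload": {
  "commands": [0.0,-0.004,-0.03,0,0.0,-0.008,-0.03,0,-0.018,-0.04,0,0,-0.018,-0.04,0,0,-0.005,-0.01,0,0],
  "jaw": 1
}}

```text
clock: 8.55
position: [562.4, -58.2, 137.7]
ee_rot: [0.999, -0.03, 0.006, -0.007]
contact_force: [0.5, 0.4, 0.3]
gripper_width: 72.7
```

```bash
python3 - <<'E'
from h import *
plan([ [550,-46,130],[550,-46,74]],-3.2)
E
```

```text
at [562.4 -58.2 137.7] phi -3.49 roll -0.29 F [0.5 0.4 0.3] w 72.7 t 8.55
tool z [ 0.0117  0.014  -0.9998]
[550 -46 130] -> tool [-0.0131 -0.0114  0.0077]
[550 -46  74] -> tool [-0.0006  0.0008  0.056 ]
```

Emit:
{"api": "arm_command", "payload": {
  "commands": [-0.011,-0.01,0,-0.3,0,0,0,0,0,0,0.0,0,0,0,0,0,0,0,0,0]
}}

```text
clock: 9.05
position: [552.5, -46.3, 138.5]
ee_rot: [1.0, -0.026, 0.007, -0.007]
contact_force: [-0.2, 0.2, -0.6]
gripper_width: 85.5
```

```bash
python3 - <<'E'
from h import *
plan([ [550,-46,130],[550,-46,74]],-3.2)
E
```

```text
at [552.5 -46.3 138.5] phi -2.97 roll 0.23 F [-0.2  0.2 -0.6] w 85.5 t 9.05
tool z [ 0.0136  0.0135 -0.9998]
[550 -46 130] -> tool [-0.0027 -0.      0.0084]
[550 -46  74] -> tool [-0.0007  0.0008  0.056 ]
```

Emit:
{"api": "arm_command", "payload": {
  "commands": [-0.002,0,0.02,0.2,0,0,0.02,0,0,0,0.015,0,0,0,0.004,0,0,0,0,0]
}}

```text
clock: 9.55
position: [554.0, -48.4, 77.7]
ee_rot: [0.999, -0.03, 0.008, -0.007]
contact_force: [0.1, -0.2, -0.2]
gripper_width: 85.2
```

```bash
python3 - <<'E'
from h import *
plan([ [550,-46,74]],-3.2)
snap('side','s5.png')
E
```

```text
at [554.  -48.4  77.7] phi -3.45 roll -0.25 F [ 0.1 -0.2 -0.2] w 85.2 t 9.55
tool z [ 0.0163  0.013  -0.9998]
[550 -46  74] -> tool [-0.0042 -0.0021  0.0037]
```

View pics/s5.png

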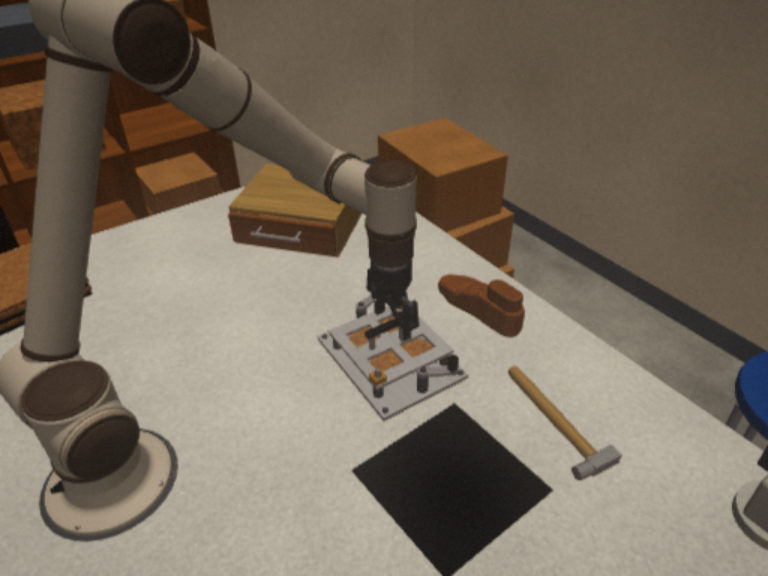

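The gripper straddles the bar (around (392,325)). Close it.

Emit:
{"api": "arm_command", "payload": {
  "commands": [-0.003,-0.002,0.003,-0.2,0,0,0,0,0,0,0,0,0,0,0,0,0,0,0,0],
  "jaw": 0
}}

```text
clock: 10.1
position: [553.0, -46.0, 77.7]
ee_rot: [1.0, -0.028, 0.011, -0.007]
contact_force: [-3.6, -0.3, 11.9]
gripper_width: 12.7
```

Emit:
{"api": "arm_command", "payload": {
  "commands": [0,0,0,0,0,0,0,0,0,0,0,0,0,0,0,0,0,0,0,0]
}}

```text
clock: 10.6
position: [553.0, -46.0, 77.8]
ee_rot: [1.0, -0.028, 0.011, -0.007]
contact_force: [-0.3, 0.6, -0.5]
gripper_width: 12.9
```

```bash
python3 - <<'E'
from h import *
s=arm.read_state();p=s['position']; plan([p+[0,0,10]]); print(s['wrist_torque'])
E
```

```text
at [553.  -46.   77.8] phi -3.19 roll 0.0 F [-0.3  0.6 -0.5] w 12.9 t 10.6
tool z [ 0.0222  0.0134 -0.9997]
[553.  -46.   87.8] -> tool [ 0.0002 -0.0001 -0.01  ]
[-0.14002011  0.07089945  0.00056336]
```

Emit:
{"api": "arm_command", "payload": {
  "commands": [0.0002,-0.0001,-0.008,0,0.0002,-0.0001,-0.008,0,0.0002,-0.0001,-0.008,0,0,0,0,0,0,0,0,0]
}}

```text
clock: 11.1
position: [551.7, -45.9, 100.3]
ee_rot: [1.0, -0.029, 0.009, -0.008]
contact_force: [2.3, -0.9, -8.1]
gripper_width: 12.9
```

```bash
python3 - <<'E'
from h import *
s=arm.read_state();p=s['position']; plan([[553,-46,125]]); print(s['wrist_torque'])
snap('side','s6.png')
E
```

```text
at [551.7 -45.9 100.3] phi -3.28 roll 0.0 F [ 2.3 -0.9 -8.1] w 12.9 t 11.1
tool z [ 0.0187  0.0145 -0.9997]
[553 -46 125] -> tool [ 0.0017 -0.0004 -0.0247]
[-0.35206197 -0.60981332  0.06771165]
```

View pics/s6.png

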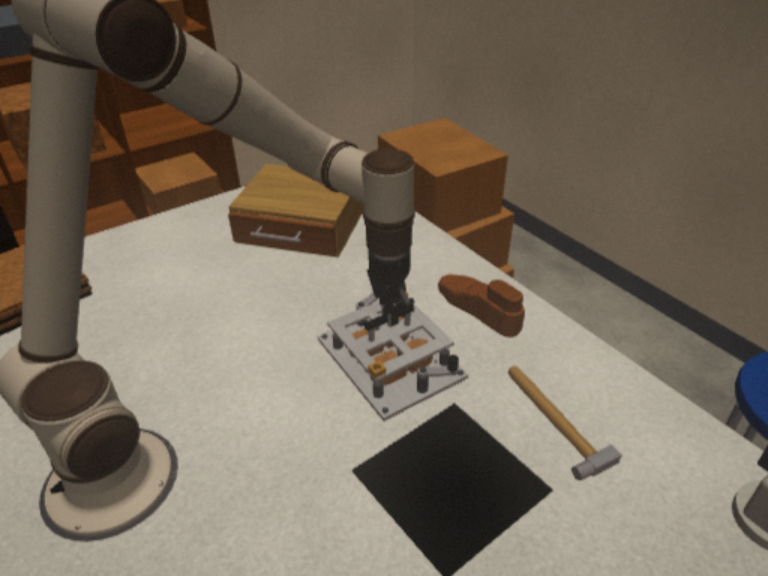

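The frame is rising level on the pins (centre about (390,345)). Continue straight up.

Emit:
{"api": "arm_command", "payload": {
  "commands": [0.0007,-0.0001,-0.008,0,0.0004,-0.0001,-0.008,0,0.0002,-0.0001,-0.008,0,0.0002,0,-0.008,0,0,0,0,0]
}}

```text
clock: 11.65
position: [549.9, -46.3, 134.0]
ee_rot: [1.0, -0.029, 0.006, -0.007]
contact_force: [-0.1, 0.1, -7.3]
gripper_width: 12.3
```

Emit:
{"api": "arm_command", "payload": {
  "commands": [0.0002,0,-0.01,0,0.0002,-0.0001,-0.015,0,0.0002,-0.0001,-0.01,0,0,0,0,0,0,0,0,0]
}}

```text
clock: 12.15
position: [548.5, -46.6, 171.2]
ee_rot: [1.0, -0.03, 0.005, -0.008]
contact_force: [-0.3, 0.4, -7.9]
gripper_width: 12.5
```

```bash
python3 - <<'E'
from h import *
s=arm.read_state();p=s['position']; plan([[460,-343,160],[460,-343,44]],0); print(s['wrist_torque'])
snap('side','s7.png'); print(place('side','frame'),place('side','mat'))
E
```

```text
at [548.5 -46.6 171.2] phi -3.4 roll -3.4 F [-0.3  0.4 -7.9] w 12.5 t 12.15
tool z [ 0.0095  0.0151 -0.9998]
[ 460 -343  160] -> tool [-0.0886  0.2965  0.0059]
[ 460 -343   44] -> tool [-0.0011  0.0017  0.116 ]
[-0.08068879  0.13753276  0.00694323]
[(0.4, [800.8, -41.8, -2.0])] [(0.84, [456.8, -345.4, -6.6])]
```

View pics/s7.png

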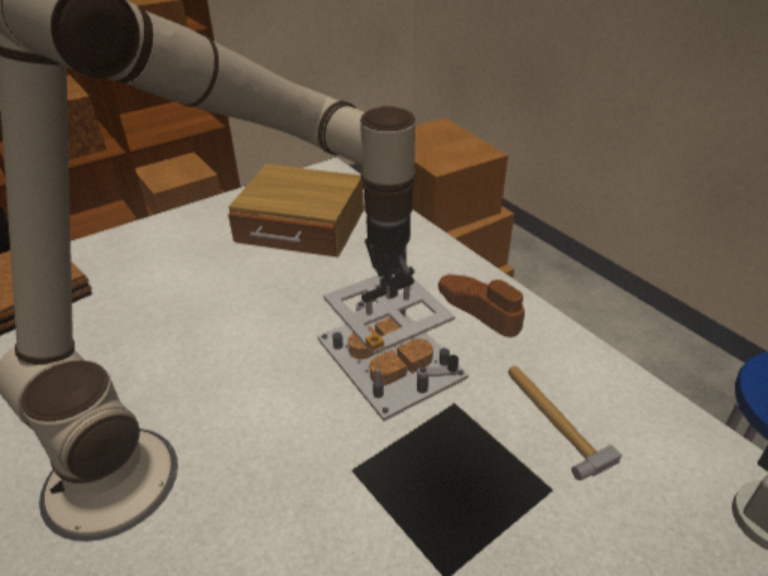

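Emit:
{"api": "arm_command", "payload": {
  "commands": [-0.006,0.02,0,-0.5,-0.012,0.04,0,-0.5,-0.012,0.04,0,-0.5,-0.012,0.04,0,-0.5,-0.012,0.04,0,-0.5]
}}

```text
clock: 12.8
position: [487.9, -225.0, 164.6]
ee_rot: [1.0, -0.001, 0.003, -0.008]
contact_force: [0.8, 0.3, -6.6]
gripper_width: 12.8
```

```bash
python3 - <<'E'
from h import *
s=arm.read_state();p=s['position']; plan([[460,-343,160],[460,-343,44]],0); print(s['wrist_torque'])
E
```

```text
at [ 487.9 -225.   164.6] phi -0.17 roll -0.17 F [ 0.8  0.3 -6.6] w 12.8 t 12.8
tool z [ 0.0064  0.0158 -0.9999]
[ 460 -343  160] -> tool [-0.028   0.1181  0.0025]
[ 460 -343   44] -> tool [-0.0007  0.0018  0.116 ]
[-0.13045133 -0.15224261 -0.00903231]
```

Emit:
{"api": "arm_command", "payload": {
  "commands": [-0.009,0.038,0.0,0,-0.009,0.038,0.02,0,-0.006,0.025,0.025,0,0,0,0.02,0,0,0,0,0]
}}

```text
clock: 13.3
position: [459.8, -334.1, 93.8]
ee_rot: [1.0, -0.005, 0.002, -0.008]
contact_force: [-1.8, 0.8, -7.4]
gripper_width: 12.8
```

```bash
python3 - <<'E'
from h import *
s=arm.read_state();p=s['position']; plan([[460,-343,44]],0); print(s['wrist_torque'])
E
```

```text
at [ 459.8 -334.1   93.8] phi -0.58 roll -0.58 F [-1.8  0.8 -7.4] w 12.8 t 13.3
tool z [ 0.0041  0.0156 -0.9999]
[ 460 -343   44] -> tool [-0.      0.0097  0.0496]
[0.1379003  0.2104953  0.03668515]
```

Emit:
{"api": "arm_command", "payload": {
  "commands": [0,0.009,0.015,0,0,0,0.015,0,0,0,0.01,0,0,0,0.005,0,0,0,0,0]
}}

```text
clock: 13.8
position: [462.8, -342.9, 49.7]
ee_rot: [1.0, -0.003, 0.003, -0.006]
contact_force: [0.7, 0.4, -7.1]
gripper_width: 12.8
```

Emit:
{"api": "arm_command", "payload": {
  "commands": [0,0,0.004,0,0,0,0.003,0,0,0,0.002,0,0,0,0,0,0,0,0,0]
}}

```text
clock: 14.3
position: [465.0, -343.0, 42.7]
ee_rot: [1.0, -0.002, 0.005, -0.005]
contact_force: [-0.7, 0.2, -7.4]
gripper_width: 12.9
```

```bash
python3 - <<'E'
from h import *
s=arm.read_state();p=s['position']; plan([[460,-343,37]],0); print(s['wrist_torque'])
snap('side','s8.png')
E
```

```text
at [ 465.  -343.    42.7] phi -0.2 roll -0.2 F [-0.7  0.2 -7.4] w 12.9 t 14.3
tool z [ 0.0106  0.0101 -0.9999]
[ 460 -343   37] -> tool [-0.0051  0.0001  0.0057]
[-0.07050155 -0.01538493  0.02165476]
```

View pics/s8.png

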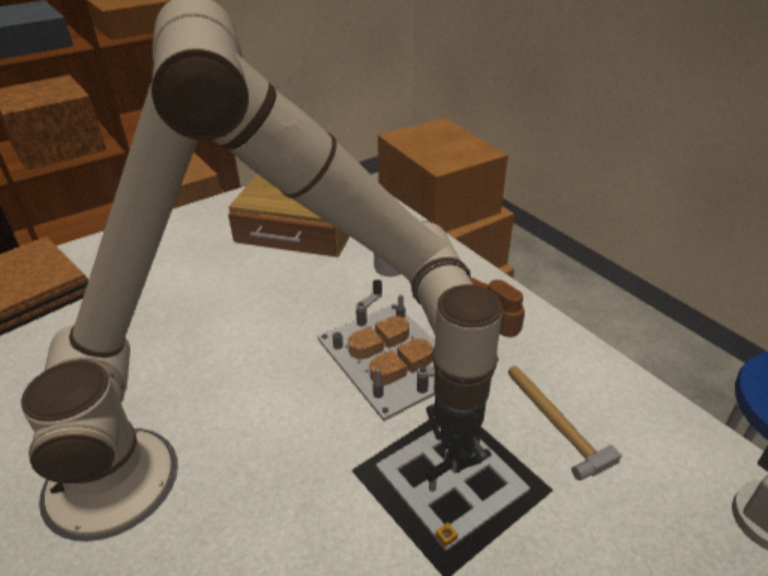

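The frame hovers level, centred over the mat (around (455,485)). Last few mm down, then release.

Emit:
{"api": "arm_command", "payload": {
  "commands": [-0.003,0,0.003,0,0,0,0.003,0,0,0,0.001,0,0,0,0,0,0,0,0,0]
}}

```text
clock: 14.85
position: [462.0, -343.1, 38.0]
ee_rot: [1.0, -0.001, 0.006, -0.005]
contact_force: [-1.3, -0.3, -5.1]
gripper_width: 12.8
```

```bash
python3 - <<'E'
from h import *
s=arm.read_state();p=s['position']; plan([[460,-343,37]],0); print(s['wrist_torque'])
E
```

```text
at [ 462.  -343.1   38. ] phi -0.17 roll -0.17 F [-1.3 -0.3 -5.1] w 12.8 t 14.85
tool z [ 0.0124  0.009  -0.9999]
[ 460 -343   37] -> tool [-0.002  -0.0001  0.001 ]
[0.14468757 0.2139889  0.07968322]
```

Touching. Release and rise.

Emit:
{"api": "arm_command", "payload": {
  "commands": [0,0,0.0005,0,0,0,0,0,0,0,0,0,0,0,0,0,0,0,0,0],
  "jaw": 0.8
}}

```text
clock: 15.35
position: [466.3, -345.7, 40.6]
ee_rot: [1.0, -0.0, 0.01, -0.002]
contact_force: [0.4, 0.4, 0.8]
gripper_width: 68.5
```

Emit:
{"api": "arm_command", "payload": {
  "commands": [0,0,-0.015,0,0,0,-0.03,0,0,0,-0.05,0,0,0,-0.05,0,0,0,-0.04,0],
  "jaw": 1
}}

```text
clock: 15.85
position: [459.4, -345.0, 224.9]
ee_rot: [1.0, -0.001, 0.003, -0.005]
contact_force: [1.2, 0.0, 0.6]
gripper_width: 85.5
```

```bash
python3 - <<'E'
from h import *
plan([])
snap('side','s9.png'); im=snap('top','t9.png',1)
for c in('top','side'): print(place(c,'frame'),place(c,'mat'),place(c,'frame_handle')); print(place(c,'heel1',5)); print(place(c,'chest_drawer0_handle'),place(c,'drawer_floor'),place(c,'chest'))
big=cv2.resize(im[160:270,220:345,::-1],None,fx=6,fy=6,interpolation=cv2.INTER_CUBIC); cv2.imwrite('pics/t9.png',big)
big=cv2.resize(im[100:260,10:180,::-1],None,fx=4.5,fy=3.7,interpolation=cv2.INTER_CUBIC); cv2.imwrite('pics/t9c.png',cv2.resize(im[100:260,10:180,::-1],None,fx=3.7,fy=3.7,interpolation=cv2.INTER_CUBIC))
E
```

```text
at [ 459.4 -345.   224.9] phi -0.07 roll 0.0 F [1.2 0.  0.6] w 85.5 t 15.85
tool z [ 0.0059  0.0096 -0.9999]
[] [(0.48, [465.8, -120.2, 78.4])] []
[(0.95, [512.9, -81.4, 27.5]), (0.75, [512.7, -0.3, 23.7]), (0.65, [588.1, -8.6, 29.5]), (0.57, [587.7, -90.4, 26.5])]
[(0.58, [527.0, 394.7, 71.4])] [] [(0.67, [652.3, 493.9, -1.8])]
[(0.94, [463.6, -343.8, 2.4])] [(0.61, [456.8, -346.2, -5.4])] [(0.84, [456.5, -345.3, 52.1])]
[(0.68, [585.7, -7.3, 21.3]), (0.63, [513.6, -87.2, 25.9]), (0.61, [584.5, -88.1, 24.8]), (0.6, [515.6, -3.7, 29.3])]
[(0.95, [523.8, 388.0, 74.2]), (0.62, [514.5, -2.6, 27.0])] [(0.91, [644.7, 496.5, 19.0])] [(0.74, [650.1, 496.2, -4.2]), (0.57, [459.1, -347.1, -2.1]), (0.26, [591.8, -185.2, 78.8])]
```

View pics/s9.png

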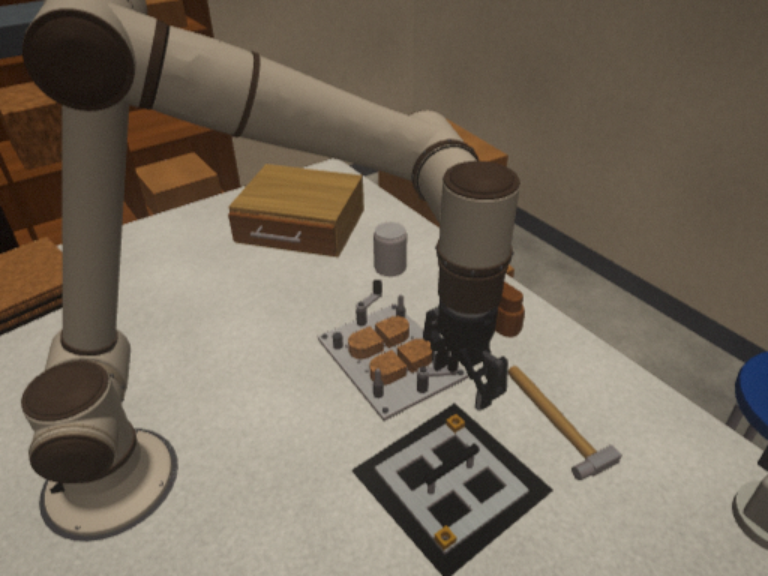

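View pics/t9.png

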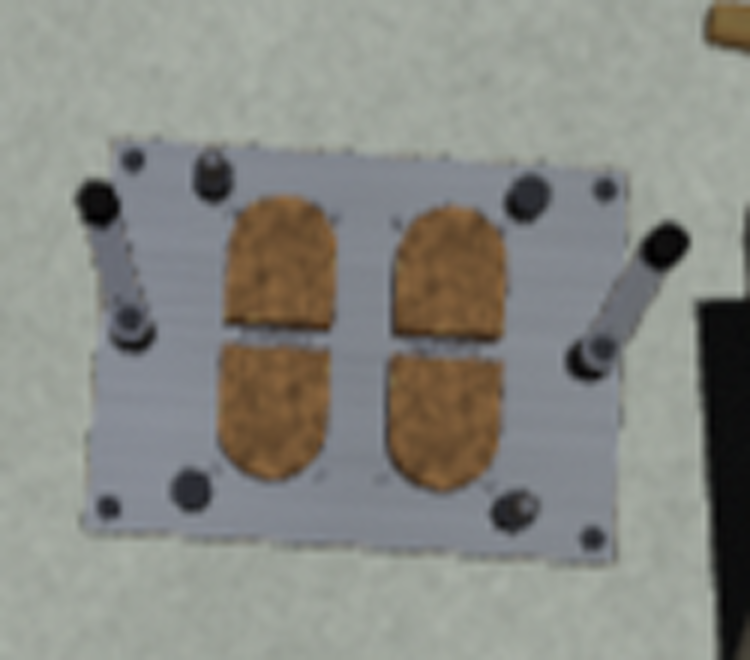

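View pics/t9c.png

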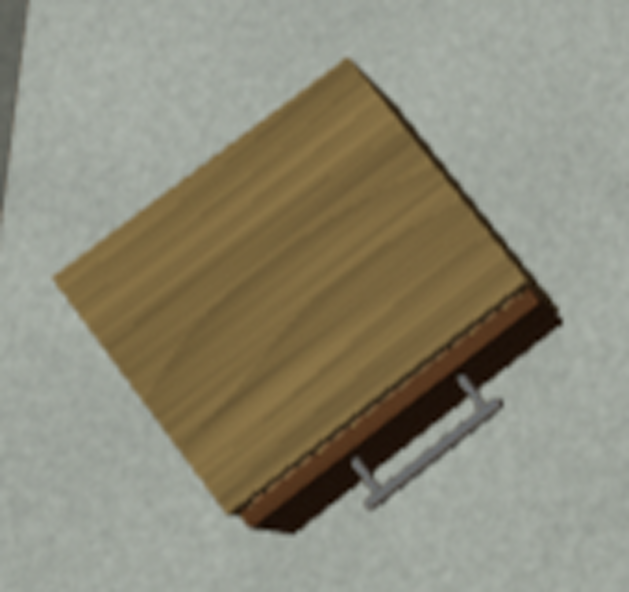

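```bash
python3 - <<'E'
from h import *
f=lambda x,y,z:px2w('top',10+x/3.7-.4,100+y/3.7-.4,z)[:2].round(1)
a,b=f(370,503,74),f(498,404,74); d=a-b;n=np.array([d[1],-d[0]]);print('handle',a,b,(a+b)/2,np.linalg.norm(d),np.degrees(np.arctan2(n[1],n[0])))
C=[f(348,58,110),f(55,275,110),f(232,513,110),f(530,285,110)]
print(C,[np.linalg.norm(C[i]-C[i-1]) for i in range(4)],np.mean(C,0))
for i in range(4):
  d=C[i]-C[i-1];print(np.degrees(np.arctan2(d[1],d[0])))
E
```

```text
handle [486.5 440.5] [564.1 346.5] [525.3 393.5] 121.89241157676717 39.540760551515696
[array([832.9, 470.8]), array([656. , 682.4]), array([475.5, 529.8]), array([651. , 317.3])] [np.float64(238.01231060598525), np.float64(275.8045866188595), np.float64(236.36203163790924), np.float64(275.6020682070437)] [653.85  500.075]
40.16002429508411
129.8960058392925
-139.78784054774357
-50.44730062492797
```

The frame lies flat and centred on the mat. All four pads are visible, rounded ends outward, and both clamps point outward. Next is the drawer: handle about (525,392), chest yaw about 39.7°.

Emit:
{"api": "arm_command", "payload": {
  "commands": [0.004,-0.048,0,0,0.004,-0.048,0,0,0.004,-0.048,0,0,0.004,-0.048,0,0,0.004,-0.048,0,0]
}}

```text
clock: 17.15
position: [481.0, -103.1, 223.4]
ee_rot: [1.0, -0.007, 0.002, -0.005]
contact_force: [0.4, -0.1, -0.3]
gripper_width: 85.3
```

Emit:
{"api": "arm_command", "payload": {
  "commands": [0.004,-0.048,0,0,0.004,-0.048,0,0,0.004,-0.048,0,0,0.004,-0.048,0,0,0.004,-0.048,0,0]
}}

```text
clock: 17.65
position: [503.5, 146.1, 228.2]
ee_rot: [1.0, -0.006, 0.005, -0.006]
contact_force: [0.6, 0.0, 0.2]
gripper_width: 85.4
```

```bash
python3 - <<'E'
from h import *
plan([[524.5,391.5,150]])
E
```

```text
at [503.5 146.1 228.2] phi -0.73 roll 0.0 F [0.6 0.  0.2] w 85.4 t 17.65
tool z [ 0.0091  0.011  -0.9999]
[524.5 391.5 150. ] -> tool [ 0.0172 -0.2447  0.0811]
```

Emit:
{"api": "arm_command", "payload": {
  "commands": [0.003,-0.048,0.005,0,0.003,-0.048,0.005,0,0.003,-0.048,0.005,0,0.003,-0.048,0.005,0,0.003,-0.04,0.005,0]
}}

```text
clock: 18.15
position: [520.8, 387.7, 207.9]
ee_rot: [1.0, -0.005, 0.007, -0.007]
contact_force: [1.0, -0.0, 0.2]
gripper_width: 85.5
```

Emit:
{"api": "arm_command", "payload": {
  "commands": [0,0,0,8.5,0,0,0,8.5,0,0,0,8.5,0,0,0,8.5,0,0,0,8.5]
}}

```text
clock: 18.65
position: [519.6, 395.3, 203.6]
ee_rot: [0.928, -0.372, 0.003, -0.007]
contact_force: [-0.1, 0.4, 0.4]
gripper_width: 85.4
```

```bash
python3 - <<'E'
from h import *
plan([[524.5,391.5,130],[524.5,391.5,55]],-50.3)
E
```

```text
at [519.6 395.3 203.6] phi -43.64 roll 6.66 F [-0.1  0.4  0.4] w 85.4 t 18.65
tool z [ 0.0111  0.0112 -0.9999]
[524.5 391.5 130. ] -> tool [ 0.0062 -0.0002  0.0736]
[524.5 391.5  55. ] -> tool [0.0001 0.0012 0.075 ]
```

Emit:
{"api": "arm_command", "payload": {
  "commands": [0.005,0,0.02,6.7,0,0,0.03,0,0,0,0.02,0,0,0,0,0,0,0,0,0],
  "jaw": 0.33
}}

```text
clock: 19.15
position: [525.2, 393.7, 133.2]
ee_rot: [0.904, -0.428, 0.004, -0.009]
contact_force: [0.7, -0.3, 0.2]
gripper_width: 28.1
```

```bash
python3 - <<'E'
from h import *
plan([[524.5,391.5,110],[524.5,391.5,56]],-50.3)
snap('side','s10.png'); im=snap('top','t10.png',1)
cv2.imwrite('pics/t10.png',cv2.resize(im[100:260,10:180,::-1],None,fx=3.7,fy=3.7,interpolation=cv2.INTER_CUBIC))
E
```

```text
at [525.2 393.7 133.2] phi -50.74 roll -0.44 F [ 0.7 -0.3  0.2] w 28.1 t 19.15
tool z [ 0.0141  0.0135 -0.9998]
[524.5 391.5 110. ] -> tool [0.0012 0.0024 0.0232]
[524.5 391.5  56. ] -> tool [0.0001 0.0011 0.054 ]
```

View pics/s10.png

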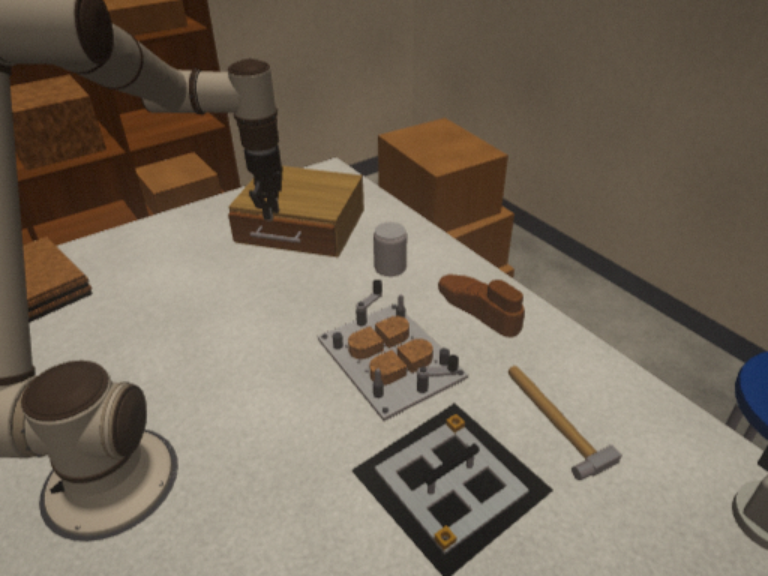

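View pics/t10.png

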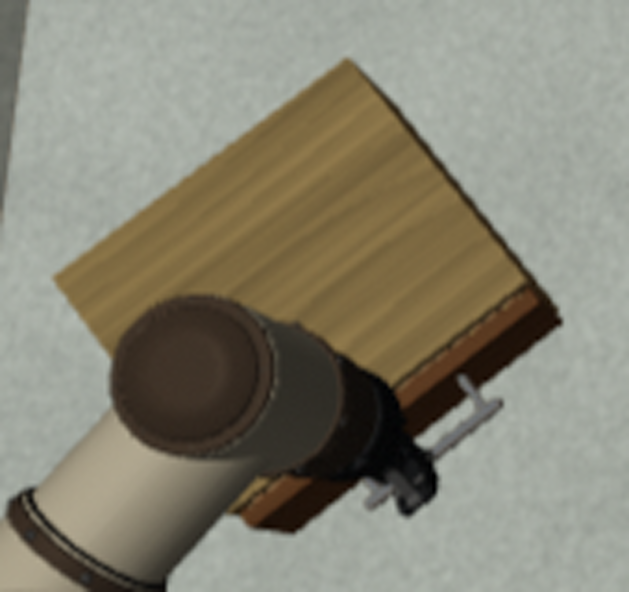

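The gripper is over the handle bar (side picture (265,205)). Descend.

Emit:
{"api": "arm_command", "payload": {
  "commands": [0.001,0.002,0.02,0,0,0,0.02,0,0,0,0.015,0,0,0.001,0.005,0,0,0,0,0]
}}

```text
clock: 19.75
position: [528.1, 395.9, 80.5]
ee_rot: [0.904, -0.428, 0.006, -0.017]
contact_force: [0.1, -0.3, -0.1]
gripper_width: 28.2
```

```bash
python3 - <<'E'
from h import *
plan([[524.5,391.5,56]],-50.3)
E
```

```text
at [528.1 395.9  80.5] phi -50.66 roll -0.36 F [ 0.1 -0.3 -0.1] w 28.2 t 19.75
tool z [ 0.0255  0.0255 -0.9993]
[524.5 391.5  56. ] -> tool [0.0012 0.0065 0.0242]
```

Emit:
{"api": "arm_command", "payload": {
  "commands": [0.001,0.006,0.0,0,0,0,0.012,0,0,0.001,0.01,0,0,0,0.002,0,0,0,0,0]
}}

```text
clock: 20.25
position: [524.9, 392.4, 58.0]
ee_rot: [0.904, -0.428, 0.007, -0.02]
contact_force: [0.4, -0.0, 0.1]
gripper_width: 27.9
```

```bash
python3 - <<'E'
from h import *
plan([[524.5,391.5,56]],-50.3)
snap('side','s11.png');
E
```

```text
at [524.9 392.4  58. ] phi -50.63 roll -0.33 F [ 0.4 -0.   0.1] w 27.9 t 20.25
tool z [ 0.0299  0.0299 -0.9991]
[524.5 391.5  56. ] -> tool [0.0004 0.0009 0.002 ]
```

View pics/s11.png

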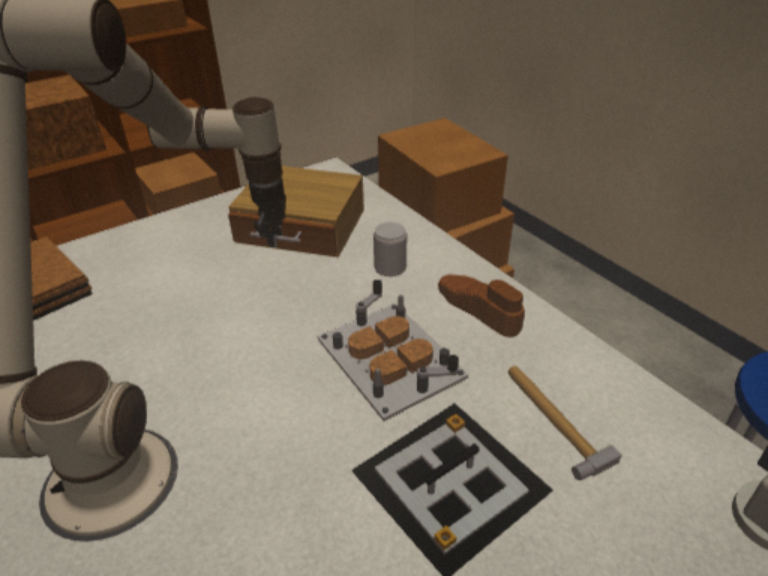

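The fingers straddle the bar at (270,235). Grip it.

Emit:
{"api": "arm_command", "payload": {
  "commands": [0,0,0,0,0,0,0,0,0,0,0,0,0,0,0,0,0,0,0,0],
  "jaw": 0
}}

```text
clock: 20.8
position: [525.4, 392.8, 58.5]
ee_rot: [0.904, -0.427, 0.007, -0.02]
contact_force: [0.6, -0.4, -0.5]
gripper_width: 8.7
```

```bash
python3 - <<'E'
from h import *
s=arm.read_state();p=s['position']; u=np.array([np.cos(np.radians(39.7)),np.sin(np.radians(39.7)),0])
plan([p-u*20,p-u*140])
E
```

```text
at [525.4 392.8  58.5] phi -50.58 roll 0.0 F [ 0.6 -0.4 -0.5] w 8.7 t 20.8
tool z [ 0.0308  0.0307 -0.9991]
[510.  380.   58.5] -> tool [ 0.0001  0.02   -0.0009]
[417.7 303.4  58.5] -> tool [ 0.0006  0.1199 -0.0052]
```

Emit:
{"api": "arm_command", "payload": {
  "commands": [0,0.015,-0.0006,0,0,0.025,-0.001,0,0,0.025,-0.001,0,0,0.025,-0.001,0,0,0.025,-0.001,0]
}}

```text
clock: 21.3
position: [440.7, 321.3, 58.4]
ee_rot: [0.904, -0.426, 0.011, -0.026]
contact_force: [2.3, 1.2, -1.0]
gripper_width: 8.4
```

```bash
python3 - <<'E'
from h import *
s=arm.read_state();p=s['position']; u=np.array([np.cos(np.radians(39.7)),np.sin(np.radians(39.7)),0])
print(np.linalg.norm(p[:2]-[525.4,392.8])); g=np.array([525.4,392.8,58.5])
plan([g-u*155])
E
```

```text
110.84598052250658
at [440.7 321.3  58.4] phi -50.45 roll 0.0 F [ 2.3  1.2 -1. ] w 8.4 t 21.3
tool z [ 0.0418  0.0376 -0.9984]
[406.1 293.8  58.5] -> tool [-0.0008  0.0441 -0.0026]
```

Emit:
{"api": "arm_command", "payload": {
  "commands": [0,0.02,-0.001,0,0,0.012,-0.001,0,0,0.006,0,0,0,0.004,0,0,0,0.002,0,0]
}}

```text
clock: 21.8
position: [404.4, 290.7, 58.4]
ee_rot: [0.904, -0.426, 0.011, -0.026]
contact_force: [1.7, -0.6, -2.2]
gripper_width: 8.6
```

```bash
python3 - <<'E'
from h import *
s=arm.read_state();p=s['position']; u=np.array([np.cos(np.radians(39.7)),np.sin(np.radians(39.7)),0])
print(np.linalg.norm(p[:2]-[525.4,392.8])); g=np.array([525.4,392.8,58.5])
plan([g-u*160])
print(place('side','drawer_floor'),place('side','chest_drawer0_handle'))
snap('side','s12.png'); print(place('side','drawer_floor'),place('side','chest_drawer0_handle'))
E
```

```text
158.3325195264669
at [404.4 290.7  58.4] phi -50.41 roll 0.0 F [ 1.7 -0.6 -2.2] w 8.6 t 21.8
tool z [ 0.0426  0.0382 -0.9984]
[402.3 290.6  58.5] -> tool [-0.0013  0.0017 -0.0002]
[(0.79, [647.0, 496.2, 21.3]), (0.67, [698.1, -354.5, 5.1]), (0.39, [632.4, 25.0, 80.5])] [(0.66, [519.5, 391.4, 74.9]), (0.52, [591.4, -186.4, 75.8])]
[(0.92, [522.7, 395.1, 20.3])] [(0.89, [397.3, 286.9, 76.6]), (0.41, [698.6, -352.4, 4.5])]
```

View pics/s12.png

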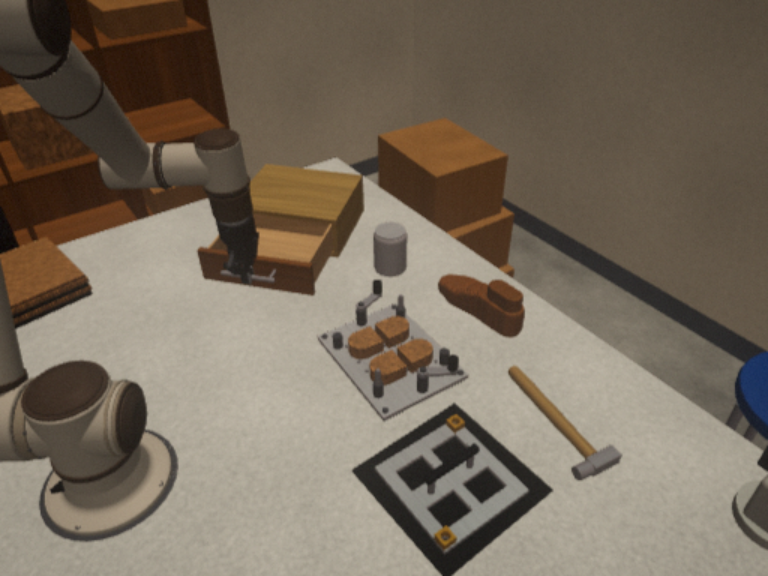

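Emit:
{"api": "arm_command", "payload": {
  "commands": [0,0,0,0,0,0,0,0,0,0,0,0,0,0,-0.02,0,0,0,-0.04,0],
  "jaw": 0.33
}}

```text
clock: 22.55
position: [400.7, 287.0, 114.7]
ee_rot: [0.904, -0.427, 0.01, -0.021]
contact_force: [0.1, 0.1, 0.3]
gripper_width: 28.3
```

Emit:
{"api": "arm_command", "payload": {
  "commands": [0,0,-0.04,-8.5,0,0,-0.04,-8.5,0,0,-0.02,-8.5,0,0,0,-8.5,0,0,0,-8.5],
  "jaw": 0.82
}}

```text
clock: 23.05
position: [398.9, 286.3, 225.5]
ee_rot: [0.997, -0.064, 0.021, -0.022]
contact_force: [0.6, -0.9, -1.2]
gripper_width: 70.1
```

```bash
python3 - <<'E'
from h import *
plan([[*fx(-38,42),150],[*fx(-38,42),90]],-3.2)
im=snap('top','t13.png',1)
print(place('top','heel1',5))
m=np.zeros(im.shape[:2],np.uint8)
for d in arm.regions_of('top','heel1')[:5]:
    mm=d['mask'].astype(np.uint8); c=max(cv2.findContours(mm,cv2.RETR_EXTERNAL,cv2.CHAIN_APPROX_NONE)[0],key=cv2.contourArea)
    w=np.array([px2w('top',*p[0],42)[:2] for p in c],np.float32); print(round(d['confidence'],2),[np.round(a,1) for a in cv2.minAreaRect(w)])
print([fx(a,b).round(1).tolist() for a in(-38,38) for b in (42,-42)])
cv2.imwrite('pics/t13.png',cv2.resize(im[90:270,10:345,::-1],None,fx=2.3,fy=2.3,interpolation=cv2.INTER_CUBIC))
E
```

```text
at [398.9 286.3 225.5] phi -7.4 roll -4.2 F [ 0.6 -0.9 -1.2] w 70.1 t 23.05
tool z [ 0.0443  0.0406 -0.9982]
[514.7  -2.1 150. ] -> tool [0.1284 0.2847 0.0688]
[514.7  -2.1  90. ] -> tool [-0.0025  0.0026  0.0599]
[(0.85, [516.4, -1.0, 23.9]), (0.77, [514.0, -84.0, 23.9]), (0.74, [585.9, -92.9, 27.1]), (0.68, [589.2, -8.7, 29.5])]
0.81 [array([508.5, -85.4]), array([55.7, 61.7]), np.float64(89.7)]
0.77 [array([581. , -88.9]), array([56.1, 65.7]), np.float64(89.7)]
0.68 [array([586.2,  -4.7]), array([53.2, 66. ]), np.float64(90.0)]
0.68 [array([513.6,  -3.5]), array([61.5, 49.9]), np.float64(0.4)]
[[514.7, -2.1], [510.0, -86.0], [590.6, -6.4], [585.9, -90.3]]
```

View pics/t13.png

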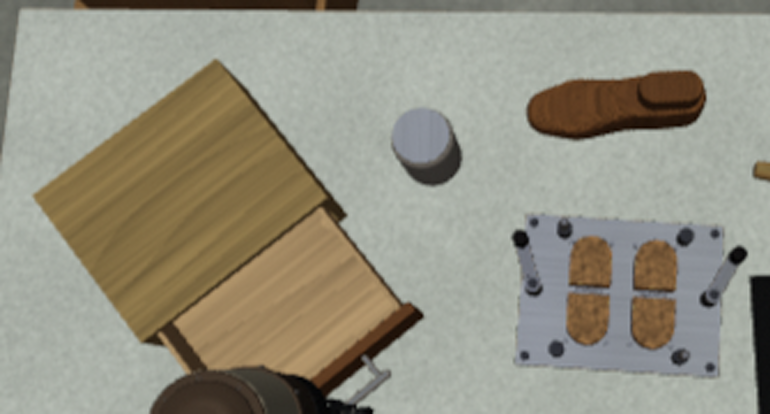

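Emit:
{"api": "arm_command", "payload": {
  "commands": [0.021,0.047,0.005,-4.2,0.021,0.047,0.005,0,0.021,0.047,0.005,0,0.021,0.047,0.005,0,0.021,0.047,0.01,0]
}}

```text
clock: 23.7
position: [484.8, 53.4, 189.2]
ee_rot: [0.999, -0.032, 0.022, -0.021]
contact_force: [0.5, 0.8, 0.4]
gripper_width: 70.0
```

```bash
python3 - <<'E'
from h import *
plan([[*fx(-38,42),110],[*fx(-38,42),15]],-3.2)
E
```

```text
at [484.8  53.4 189.2] phi -3.72 roll -0.52 F [0.5 0.8 0.4] w 70.0 t 23.7
tool z [ 0.0451  0.041  -0.9981]
[514.7  -2.1 110. ] -> tool [0.0295 0.0573 0.0781]
[514.7  -2.1  15. ] -> tool [-0.0041  0.0041  0.0948]
```

Emit:
{"api": "arm_command", "payload": {
  "commands": [0.015,0.03,0.03,-0.5,0.012,0.022,0.03,0,-0.001,0.001,0.025,0,0,0,0,0,0,0,0,0]
}}

```text
clock: 24.2
position: [513.0, -6.0, 98.1]
ee_rot: [0.999, -0.04, 0.02, -0.02]
contact_force: [0.3, 0.7, 0.3]
gripper_width: 69.9
```

```bash
python3 - <<'E'
from h import *
plan([[*fx(-38,42),60],[*fx(-38,42),15]],-3.2)
E
```

```text
at [513.   -6.   98.1] phi -4.63 roll -1.43 F [0.3 0.7 0.3] w 69.9 t 24.2
tool z [ 0.0421  0.039  -0.9984]
[514.7  -2.1  60. ] -> tool [-0.0001 -0.0024  0.0382]
[514.7  -2.1  15. ] -> tool [-0.0018  0.0019  0.0449]
```

Emit:
{"api": "arm_command", "payload": {
  "commands": [0,-0.002,0.025,-1.4,-0.001,0.001,0.025,0,-0.001,0.001,0.02,0,0,0,0,0,0,0,0,0]
}}

```text
clock: 24.7
position: [520.2, 1.4, 34.3]
ee_rot: [0.999, -0.026, 0.028, -0.022]
contact_force: [0.4, -0.8, -0.4]
gripper_width: 70.0
```

```bash
python3 - <<'E'
from h import *
plan([[*fx(-38,42),15]],-3.2)
snap('side','s14.png')
E
```

```text
at [520.2   1.4  34.3] phi -3.09 roll 0.11 F [ 0.4 -0.8 -0.4] w 70.0 t 24.7
tool z [ 0.057   0.0423 -0.9975]
[514.7  -2.1  15. ] -> tool [-0.0063  0.0047  0.0188]
```

View pics/s14.png

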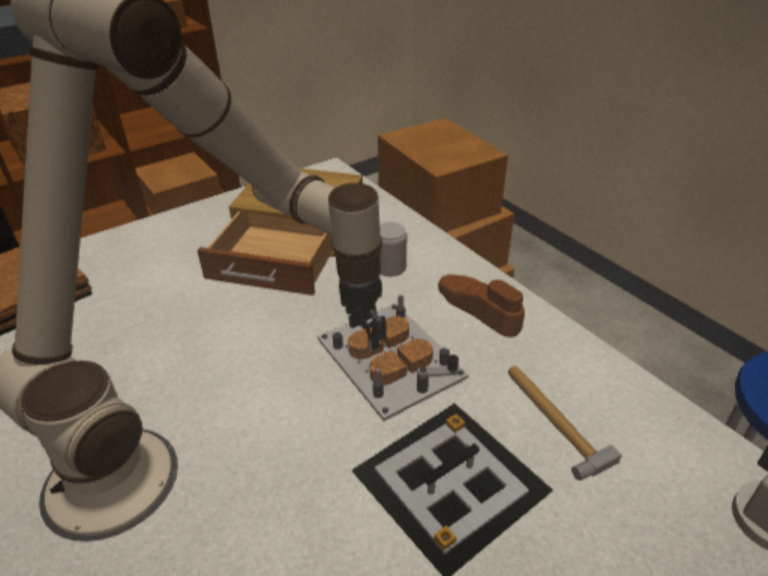

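The fingers straddle the near-left pad at (370,335). Go down and grip.

Emit:
{"api": "arm_command", "payload": {
  "commands": [-0.004,0.004,0.008,0,-0.003,0.001,0.007,0,0,0,0.002,0,0,0,0,0,0,0,0,0]
}}

```text
clock: 25.25
position: [515.4, -2.0, 19.2]
ee_rot: [0.999, -0.026, 0.031, -0.023]
contact_force: [-0.2, 0.2, -0.0]
gripper_width: 70.1
```

Emit:
{"api": "arm_command", "payload": {
  "commands": [0,0,0,0,0,0,0,0,0,0,0,0,0,0,0,0,0,0,0,0],
  "jaw": 0
}}

```text
clock: 25.75
position: [515.9, -1.9, 20.0]
ee_rot: [0.999, -0.026, 0.032, -0.023]
contact_force: [-0.7, -0.7, 1.4]
gripper_width: 52.9
```

```bash
python3 - <<'E'
from h import *
plan([[*fx(-38,42),15]],-3.2)
E
```

```text
at [515.9  -1.9  20. ] phi -3.09 roll 0.11 F [-0.7 -0.7  1.4] w 52.9 t 25.75
tool z [ 0.0652  0.0446 -0.9969]
[514.7  -2.1  15. ] -> tool [-0.0015  0.0006  0.0049]
```

Emit:
{"api": "arm_command", "payload": {
  "commands": [0.001,0,-0.025,0,0.002,0,-0.035,0,0.002,0,-0.045,0,0.002,0,-0.04,0,0,0,0,0]
}}

```text
clock: 26.25
position: [512.4, -9.5, 167.7]
ee_rot: [0.999, -0.026, 0.029, -0.022]
contact_force: [-0.0, 0.0, 0.3]
gripper_width: 52.7
```

```bash
cat >> h.py <<'E'
F=np.array([524.5,392.5]); U=np.array([.769,.639]); V=np.array([-.639,.769])
def dr(x,y): return F+x*U+y*V
E
python3 - <<'E'
from h import *
print([dr(a,b).round() for a in (5,-62) for b in (60,-60)])
plan([[*dr(5,60),165]],-3.2)
plan([[*dr(5,60),165]],39.7)
E
```

```text
[array([490., 442.]), array([567., 350.]), array([438., 399.]), array([515., 307.])]
at [512.4  -9.5 167.7] phi -3.1 roll 0.1 F [-0.   0.   0.3] w 52.7 t 26.25
tool z [ 0.0584  0.042  -0.9974]
[490.  441.8 165. ] -> tool [-0.0476 -0.4489  0.0203]
at [512.4  -9.5 167.7] phi -3.1 roll -42.8 F [-0.   0.   0.3] w 52.7 t 26.25
tool z [ 0.0584  0.042  -0.9974]
[490.  441.8 165. ] -> tool [ 0.2707 -0.3613  0.0203]
```

Emit:
{"api": "arm_command", "payload": {
  "commands": [-0.004,-0.03,0.0,0,-0.005,-0.048,0.002,0,-0.005,-0.048,0.002,0,-0.005,-0.048,0.002,0,-0.005,-0.048,0.002,0]
}}

```text
clock: 26.75
position: [500.1, 215.4, 167.9]
ee_rot: [0.999, -0.033, 0.029, -0.022]
contact_force: [0.3, -0.2, -0.4]
gripper_width: 53.0
```

Emit:
{"api": "arm_command", "payload": {
  "commands": [-0.005,-0.048,0.002,0,-0.005,-0.048,0.002,0,-0.005,-0.048,0.002,0,-0.005,-0.048,0.002,0,-0.004,-0.03,0.002,0]
}}

```text
clock: 27.25
position: [486.6, 448.5, 161.1]
ee_rot: [0.999, -0.032, 0.027, -0.02]
contact_force: [-0.1, -1.3, -0.7]
gripper_width: 52.7
```

Emit:
{"api": "arm_command", "payload": {
  "commands": [0,0,0,-8.5,0,0,0,-8.5,0,0,0,-8.5,0,0,0,-8.5,0,0,0,-8.5]
}}

```text
clock: 27.75
position: [482.7, 453.3, 151.6]
ee_rot: [0.941, 0.338, 0.027, -0.007]
contact_force: [-0.6, -0.1, -0.7]
gripper_width: 53.0
```

```bash
python3 - <<'E'
from h import *
plan([[*dr(5,60),130],[*dr(5,60),40]],39.7)
snap('side','s15.png')
E
```

```text
at [482.7 453.3 151.6] phi 39.59 roll -0.11 F [-0.6 -0.1 -0.7] w 53.0 t 27.75
tool z [ 0.0467  0.0309 -0.9984]
[490.  441.8 130. ] -> tool [-0.0029  0.0133  0.0216]
[490.  441.8  40. ] -> tool [-0.005  -0.0005  0.0899]
```

View pics/s15.png

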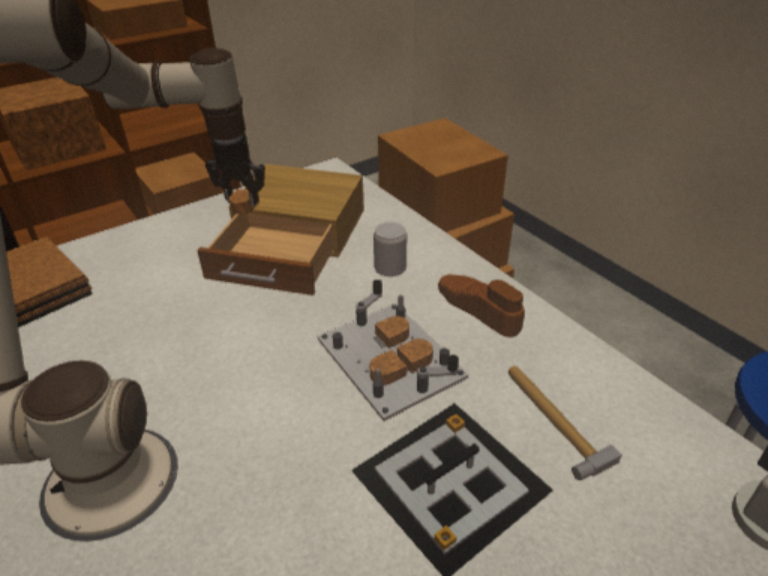

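Emit:
{"api": "arm_command", "payload": {
  "commands": [-0.002,0.011,0.015,0,-0.001,0,0.01,0,-0.001,0,0.01,0,0,0,0,0,0,0,0,0]
}}

```text
clock: 28.3
position: [487.2, 442.8, 111.7]
ee_rot: [0.941, 0.337, 0.025, -0.006]
contact_force: [0.5, -0.2, -1.5]
gripper_width: 52.9
```

```bash
python3 - <<'E'
from h import *
plan([[*dr(5,60),40]],39.7)
im=snap('side','s16.png',1); cv2.imwrite('pics/s16.png',cv2.resize(im[90:200,110:260,::-1],None,fx=5,fy=5,interpolation=cv2.INTER_CUBIC))
E
```

```text
at [487.2 442.8 111.7] phi 39.38 roll -0.32 F [ 0.5 -0.2 -1.5] w 52.9 t 28.3
tool z [ 0.0439  0.0277 -0.9987]
[490.  441.8  40. ] -> tool [-0.0022  0.0021  0.0717]
```

View pics/s16.png

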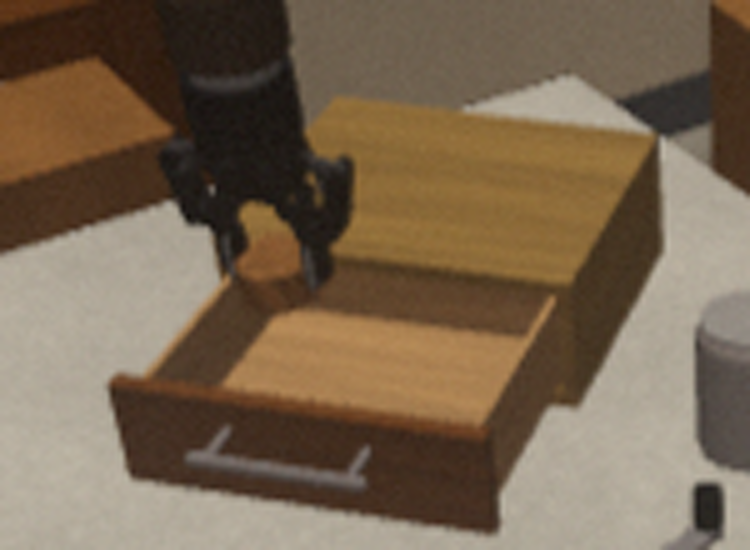

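The pad hangs flat in the grip at (275,265) of the zoom, just inside the drawer's side wall. Lower it.

Emit:
{"api": "arm_command", "payload": {
  "commands": [-0.001,0.001,0.025,-0.3,-0.001,0.001,0.025,0,0,0,0.015,0,0,0,0.003,0,0,0,0,0]
}}

```text
clock: 28.85
position: [491.7, 445.7, 46.2]
ee_rot: [0.94, 0.339, 0.029, -0.008]
contact_force: [-0.5, 0.0, -0.6]
gripper_width: 52.6
```

```bash
python3 - <<'E'
from h import *
plan([[*dr(5,60),37]],39.7)
im=snap('side','s17.png',1); cv2.imwrite('pics/s17.png',cv2.resize(im[90:200,110:260,::-1],None,fx=5,fy=5,interpolation=cv2.INTER_CUBIC))
E
```

```text
at [491.7 445.7  46.2] phi 39.71 roll 0.01 F [-0.5  0.  -0.6] w 52.6 t 28.85
tool z [ 0.0498  0.0352 -0.9981]
[490.  441.8  37. ] -> tool [-0.0043  0.0019  0.009 ]
```

View pics/s17.png

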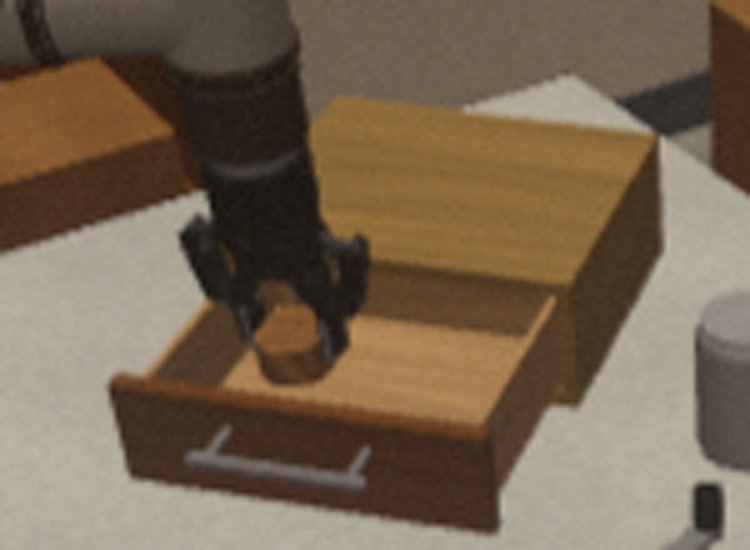

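Emit:
{"api": "arm_command", "payload": {
  "commands": [-0.003,0.002,0.005,0,-0.001,0,0.004,0,0,0,0,0,0,0,0,0,0,0,0,0]
}}

```text
clock: 29.4
position: [491.4, 443.4, 40.5]
ee_rot: [0.94, 0.34, 0.032, -0.01]
contact_force: [0.2, 1.2, -0.3]
gripper_width: 52.4
```

Emit:
{"api": "arm_command", "payload": {
  "commands": [0,0,0,0,0,0,0,0,0,0,0,0,0,0,0,0,0,0,-0.015,0],
  "jaw": 0.8
}}

```text
clock: 29.9
position: [490.1, 442.2, 54.7]
ee_rot: [0.94, 0.34, 0.031, -0.009]
contact_force: [-0.1, -0.3, -0.6]
gripper_width: 68.2
```

Emit:
{"api": "arm_command", "payload": {
  "commands": [0,0,-0.035,0,0,0,-0.045,0,0,0,-0.045,0,0,0,-0.02,8.5,0,0,0,8.5]
}}

```text
clock: 30.4
position: [483.2, 436.7, 212.6]
ee_rot: [0.98, 0.193, 0.032, -0.015]
contact_force: [0.4, 0.4, -0.6]
gripper_width: 68.3
```

```bash
python3 - <<'E'
from h import *
plan([[*fx(-38,-42),110]],-3.2)
im=snap('side','s18.png',1); cv2.imwrite('pics/s18.png',cv2.resize(im[90:290,110:320,::-1],None,fx=3,fy=3,interpolation=cv2.INTER_CUBIC))
print(place('side','heel1',5))
print(place('top','heel1',5))
E
```

```text
at [483.2 436.7 212.6] phi 22.27 roll 25.47 F [ 0.4  0.4 -0.6] w 68.3 t 30.4
tool z [ 0.0575  0.0426 -0.9974]
[510. -86. 110.] -> tool [0.0506 0.5246 0.0815]
[(0.7, [512.7, -86.4, 25.6]), (0.63, [581.2, -91.2, 28.0]), (0.59, [588.9, -5.5, 23.6]), (0.49, [489.4, 442.8, 36.4])]
[(0.85, [516.4, -1.0, 23.9]), (0.77, [514.0, -84.0, 23.9]), (0.74, [585.9, -92.9, 27.1]), (0.68, [589.2, -8.7, 29.5])]
```

View pics/s18.png

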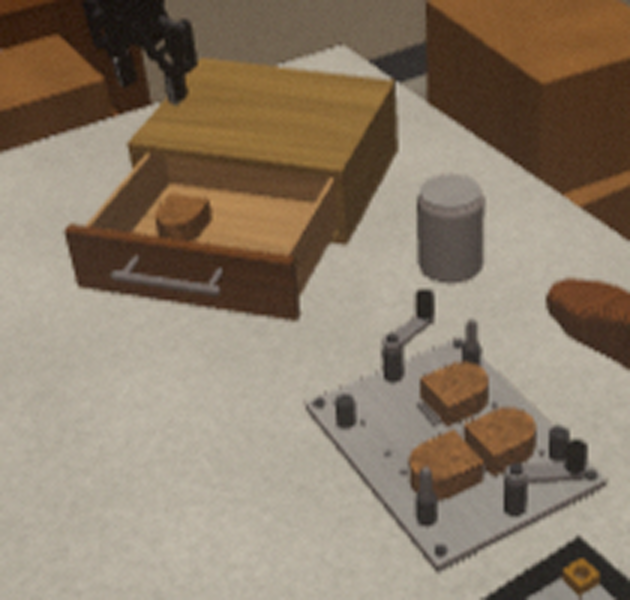

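Emit:
{"api": "arm_command", "payload": {
  "commands": [0,0,0,8.5,0,0,0,8.5,0,0.01,0,8,0.005,0.047,0.003,0,0.005,0.048,0.003,0]
}}

```text
clock: 31.05
position: [487.4, 330.8, 193.5]
ee_rot: [0.999, -0.017, 0.023, -0.016]
contact_force: [0.1, -1.2, -1.3]
gripper_width: 68.3
```

Emit:
{"api": "arm_command", "payload": {
  "commands": [0.005,0.048,0.003,0,0.005,0.048,0.003,0,0.005,0.048,0.003,0,0.005,0.048,0.003,0,0.005,0.048,0.003,0]
}}

```text
clock: 31.55
position: [503.0, 82.1, 167.8]
ee_rot: [1.0, -0.006, 0.019, -0.012]
contact_force: [0.5, 0.1, 0.2]
gripper_width: 68.4
```

```bash
python3 - <<'E'
from h import *
plan([[*fx(-38,-42),110]],-3.2)
E
```

```text
at [503.   82.1 167.8] phi -0.69 roll 2.51 F [0.5 0.1 0.2] w 68.4 t 31.55
tool z [ 0.038   0.0244 -0.999 ]
[510. -86. 110.] -> tool [0.0143 0.1689 0.0539]
```

Emit:
{"api": "arm_command", "payload": {
  "commands": [0.004,0.045,0.005,2.5,0.004,0.045,0.01,0,0.003,0.045,0.015,0,0.002,0.028,0.02,0,0,0,0,0]
}}

```text
clock: 32.05
position: [506.9, -91.7, 109.1]
ee_rot: [1.0, -0.023, 0.014, -0.012]
contact_force: [-0.7, -1.0, -0.5]
gripper_width: 68.3
```

```bash
python3 - <<'E'
from h import *
P=[511,-86]
plan([[*P,60],[*P,16]],-3.2)
E
```

```text
at [506.9 -91.7 109.1] phi -2.65 roll 0.55 F [-0.7 -1.  -0.5] w 68.3 t 32.05
tool z [ 0.0293  0.0228 -0.9993]
[511 -86  60] -> tool [ 0.0024 -0.0047  0.0493]
[511 -86  16] -> tool [-0.0012  0.0011  0.044 ]
```

Emit:
{"api": "arm_command", "payload": {
  "commands": [0.0,-0.004,0.025,0.5,-0.001,0,0.025,0,-0.001,0,0.015,0,0,0,0,0,0,0,0,0]
}}

```text
clock: 32.55
position: [506.5, -86.4, 41.5]
ee_rot: [1.0, -0.022, 0.013, -0.011]
contact_force: [-0.5, -0.1, 0.4]
gripper_width: 67.9
```

```bash
python3 - <<'E'
from h import *
P=[511,-86]
plan([[*P,16]],-3.2)
im=snap('side','s19.png',1); cv2.imwrite('pics/s19.png',cv2.resize(im[150:290,200:320,::-1],None,fx=4,fy=4,interpolation=cv2.INTER_CUBIC))
E
```

```text
at [506.5 -86.4  41.5] phi -2.51 roll 0.69 F [-0.5 -0.1  0.4] w 67.9 t 32.55
tool z [ 0.0259  0.0215 -0.9994]
[511 -86  16] -> tool [ 0.0039 -0.      0.0257]
```

View pics/s19.png

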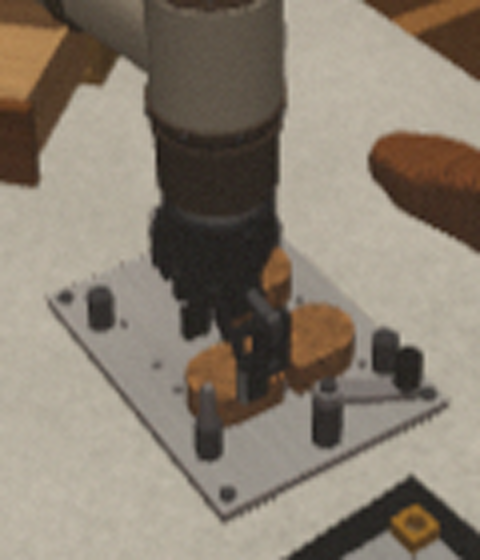

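Emit:
{"api": "arm_command", "payload": {
  "commands": [0.003,0,0.012,0.5,0,0,0.01,0,0,0,0.003,0,0,0,0,0,0,0,0,0]
}}

```text
clock: 33.1
position: [512.3, -85.2, 16.9]
ee_rot: [0.999, -0.025, 0.015, -0.011]
contact_force: [-0.2, -0.0, -0.7]
gripper_width: 68.0
```

Emit:
{"api": "arm_command", "payload": {
  "commands": [0,0,0,0,0,0,0,0,0,0,0,0,0,0,0,0,0,0,0,0],
  "jaw": 0
}}

```text
clock: 33.6
position: [512.8, -85.2, 18.0]
ee_rot: [0.999, -0.025, 0.016, -0.012]
contact_force: [-0.5, -0.7, -0.6]
gripper_width: 52.8
```

Emit:
{"api": "arm_command", "payload": {
  "commands": [0.001,0,-0.025,0,0.001,0,-0.035,0,0.001,0,-0.045,0,0.001,0,-0.04,0,0,-0.03,0,0]
}}

```text
clock: 34.1
position: [512.1, -60.5, 166.8]
ee_rot: [0.999, -0.027, 0.013, -0.011]
contact_force: [0.8, 0.5, -1.8]
gripper_width: 52.9
```

```bash
python3 - <<'E'
from h import *
plan([[*dr(5,-60),160]],-3.2)
im=snap('side','s20.png',1); cv2.imwrite('pics/s20.png',cv2.resize(im[130:290,200:340,::-1],None,fx=3.5,fy=3.5,interpolation=cv2.INTER_CUBIC))
E
```

```text
at [512.1 -60.5 166.8] phi -3.17 roll 0.03 F [ 0.8  0.5 -1.8] w 52.9 t 34.1
tool z [ 0.0257  0.0211 -0.9994]
[566.7 349.6 160. ] -> tool [ 0.0314 -0.4122  0.0169]
```

View pics/s20.png

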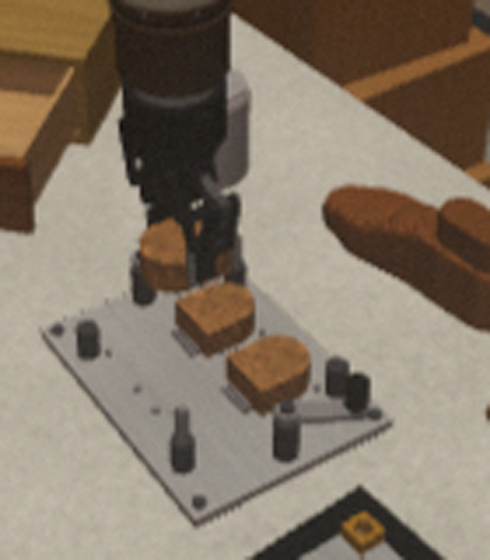

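Emit:
{"api": "arm_command", "payload": {
  "commands": [0.004,-0.046,0.0,0,0.004,-0.046,0.001,0,0.004,-0.046,0.001,0,0.004,-0.046,0.001,0,0.004,-0.046,0.001,0]
}}

```text
clock: 34.65
position: [542.0, 175.2, 166.4]
ee_rot: [0.999, -0.031, 0.01, -0.012]
contact_force: [0.9, 0.1, -0.9]
gripper_width: 53.0
```

Emit:
{"api": "arm_command", "payload": {
  "commands": [0.004,-0.046,0.001,0,0.004,-0.046,0.001,0,0.004,-0.046,0.001,0,0.002,-0.02,0,-8.5,0,0,0,-8.5]
}}

```text
clock: 35.15
position: [563.5, 343.9, 162.7]
ee_rot: [0.992, 0.123, 0.009, -0.009]
contact_force: [-0.6, -1.1, -0.6]
gripper_width: 52.9
```

Emit:
{"api": "arm_command", "payload": {
  "commands": [0,0,0,-8.5,0,0,0,-8.5,0,0,0,-8.5,0,0,0,-0.5,0,0,0,0]
}}

```text
clock: 35.65
position: [560.9, 344.8, 157.1]
ee_rot: [0.939, 0.344, 0.007, -0.006]
contact_force: [-0.3, 0.6, -0.9]
gripper_width: 53.2
```

```bash
python3 - <<'E'
from h import *
plan([[*dr(5,-60),110],[*dr(5,-60),40]],39.7)
E
```

```text
at [560.9 344.8 157.1] phi 40.19 roll 0.49 F [-0.3  0.6 -0.9] w 53.2 t 35.65
tool z [ 0.0087  0.0151 -0.9998]
[566.7 349.6 110. ] -> tool [0.0067 0.0004 0.0472]
[566.7 349.6  40. ] -> tool [-0.0011  0.0004  0.07  ]
```

Emit:
{"api": "arm_command", "payload": {
  "commands": [0.004,0,0.025,0.5,0,0,0.025,0,-0.001,0,0.02,0,0,0,0,0,0,0,0,0]
}}

```text
clock: 36.15
position: [564.6, 347.9, 85.9]
ee_rot: [0.943, 0.334, 0.008, -0.006]
contact_force: [0.5, -0.0, 0.5]
gripper_width: 52.9
```

```bash
python3 - <<'E'
from h import *
plan([[*dr(5,-60),38]],39.7)
im=snap('side','s21.png',1); cv2.imwrite('pics/s21.png',cv2.resize(im[90:200,110:260,::-1],None,fx=5,fy=5,interpolation=cv2.INTER_CUBIC))
E
```

```text
at [564.6 347.9  85.9] phi 38.99 roll -0.71 F [ 0.5 -0.   0.5] w 52.9 t 36.15
tool z [ 0.0103  0.0162 -0.9998]
[566.7 349.6  38. ] -> tool [0.0018 0.0003 0.048 ]
```

View pics/s21.png

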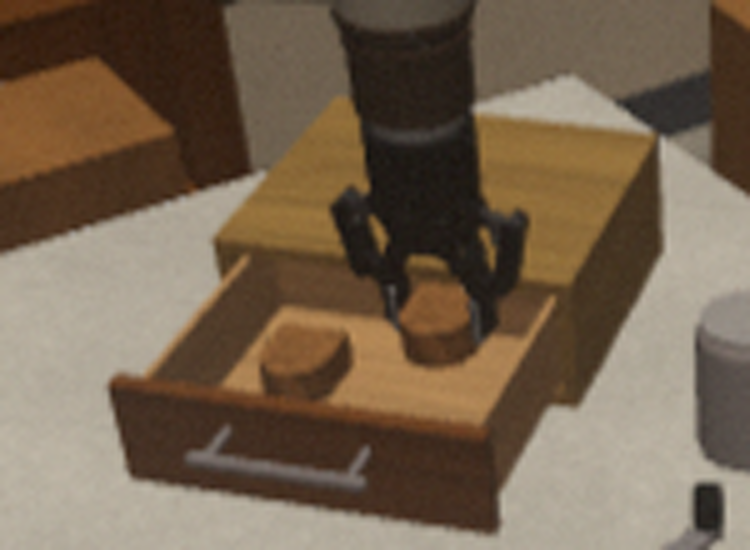

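Emit:
{"api": "arm_command", "payload": {
  "commands": [0.001,0,0.02,-0.7,0,0,0.015,0,0,0,0.008,0,0,0,0.002,0,0,0,0,0]
}}

```text
clock: 36.7
position: [568.5, 351.4, 44.8]
ee_rot: [0.941, 0.339, 0.012, -0.008]
contact_force: [-0.4, -0.3, -0.5]
gripper_width: 52.8
```

```bash
python3 - <<'E'
from h import *
plan([[*dr(5,-60),38]],39.7)
E
```

```text
at [568.5 351.4  44.8] phi 39.6 roll -0.1 F [-0.4 -0.3 -0.5] w 52.8 t 36.7
tool z [ 0.0174  0.0222 -0.9996]
[566.7 349.6  38. ] -> tool [-0.0028  0.0003  0.0067]
```

Emit:
{"api": "arm_command", "payload": {
  "commands": [-0.003,0,0.005,0,0,0,0.003,0,0,0,0,0,0,0,0,0,0,0,0,0]
}}

```text
clock: 37.2
position: [567.0, 350.2, 38.1]
ee_rot: [0.941, 0.339, 0.014, -0.008]
contact_force: [-0.1, 1.0, 0.2]
gripper_width: 52.8
```

Emit:
{"api": "arm_command", "payload": {
  "commands": [0,0,0,0,0,0,0,0,0,0,0,0,0,0,0,0,0,0,-0.015,0],
  "jaw": 0.8
}}

```text
clock: 37.7
position: [566.0, 349.3, 52.4]
ee_rot: [0.941, 0.339, 0.012, -0.008]
contact_force: [0.2, -0.5, -0.3]
gripper_width: 68.0
```

Emit:
{"api": "arm_command", "payload": {
  "commands": [0,0,-0.035,0,0,0,-0.045,0,0,0,-0.045,0,0,0,-0.02,8.5,0,0,0,8.5]
}}

```text
clock: 38.2
position: [564.6, 346.0, 210.7]
ee_rot: [0.981, 0.192, 0.014, -0.01]
contact_force: [-0.4, -0.2, 0.1]
gripper_width: 68.1
```

```bash
python3 - <<'E'
from h import *
plan([[590,-6.5,110]],-3.2)
im=snap('side','s22.png',1); cv2.imwrite('pics/s22.png',cv2.resize(im[90:290,110:320,::-1],None,fx=3,fy=3,interpolation=cv2.INTER_CUBIC))
print(place('side','heel1',5))
im=snap('top','t22.png',1); cv2.imwrite('pics/t22.png',cv2.resize(im[90:270,10:345,::-1],None,fx=2.3,fy=2.3,interpolation=cv2.INTER_CUBIC))
h=place('top','heel1',5); print(h)
for c,p in h: print(((np.array(p[:2])-F)@np.c_[U,V]).round(1))
E
```

```text
at [564.6 346.  210.7] phi 22.16 roll 25.36 F [-0.4 -0.2  0.1] w 68.1 t 38.2
tool z [ 0.0243  0.0253 -0.9994]
[590.   -6.5 110. ] -> tool [0.0428 0.3531 0.0923]
[(0.84, [583.1, -89.4, 27.1]), (0.73, [589.8, -7.5, 23.2]), (0.54, [492.2, 442.5, 33.9]), (0.54, [570.7, 348.1, 38.6])]
[(0.84, [566.9, 349.4, 38.9]), (0.75, [493.3, 443.7, 36.3]), (0.68, [587.4, -90.1, 30.8]), (0.58, [587.7, -8.7, 29.2])]
[  5.1 -60.2]
[ 8.7 59.3]
[-260.  -411.3]
[-207.8 -348.9]
```

View pics/s22.png

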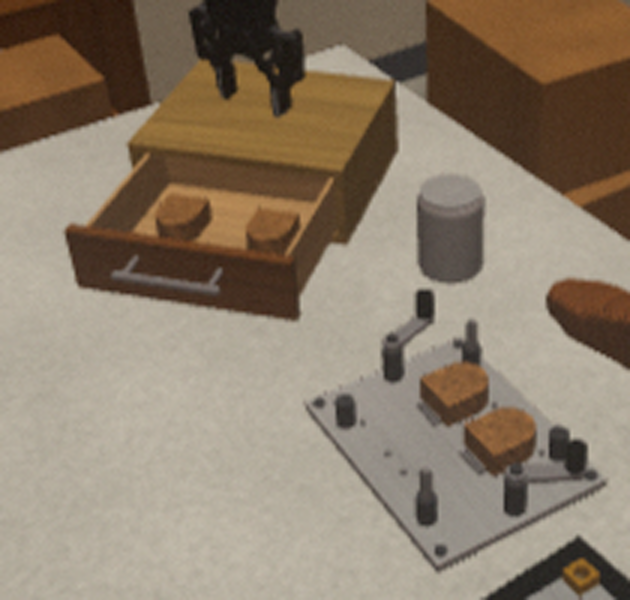

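View pics/t22.png

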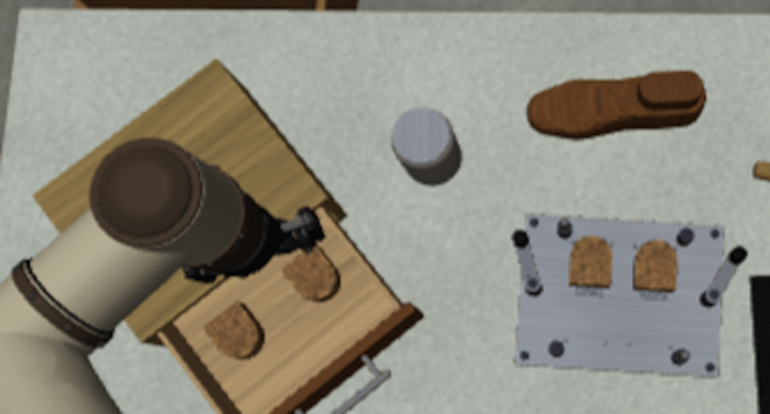

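Emit:
{"api": "arm_command", "payload": {
  "commands": [0,0,0,8.5,0,0,0,8.5,0,0.01,0,8,0.006,0.047,0.005,0,0.006,0.048,0.005,0]
}}

```text
clock: 38.9
position: [569.2, 240.7, 187.0]
ee_rot: [1.0, -0.019, 0.004, -0.007]
contact_force: [0.7, 0.3, 0.3]
gripper_width: 68.1
```

Emit:
{"api": "arm_command", "payload": {
  "commands": [0.006,0.048,0.005,0,0.006,0.048,0.005,0,0.006,0.048,0.01,0,0.006,0.045,0.01,0,0.003,0.025,0.01,0]
}}

```text
clock: 39.4
position: [586.1, 17.4, 139.1]
ee_rot: [1.0, -0.011, -0.001, -0.004]
contact_force: [0.1, -0.2, -0.1]
gripper_width: 68.4
```

```bash
python3 - <<'E'
from h import *
plan([[589.5,-7,110],[589.5,-7,40]],-3.2)
E
```

```text
at [586.1  17.4 139.1] phi -1.25 roll 1.95 F [ 0.1 -0.2 -0.1] w 68.4 t 39.4
tool z [-9.0e-04  8.6e-03 -1.0e+00]
[589.5  -7.  110. ] -> tool [0.0048 0.0245 0.0288]
[589.5  -7.   40. ] -> tool [0.0001 0.0006 0.07  ]
```

Tilt has gone back to nearly zero. Descend to pad C.

Emit:
{"api": "arm_command", "payload": {
  "commands": [0.004,0.021,0.01,1.9,0,0,0.02,0,0,0,0.025,0,0,0,0.02,0,0,0,0,0]
}}

```text
clock: 39.9
position: [584.6, -10.9, 55.1]
ee_rot: [1.0, -0.026, -0.008, -0.002]
contact_force: [-0.5, 0.1, 0.6]
gripper_width: 68.8
```

```bash
python3 - <<'E'
from h import *
plan([[589,-7,40],[589,-7,16]],-3.2)
E
```

```text
at [584.6 -10.9  55.1] phi -2.96 roll 0.24 F [-0.5  0.1  0.6] w 68.8 t 39.9
tool z [-0.015   0.0052 -0.9999]
[589  -7  40] -> tool [ 0.0044 -0.0041  0.0151]
[589  -7  16] -> tool [0.0004 0.0001 0.024 ]
```

Emit:
{"api": "arm_command", "payload": {
  "commands": [0.003,-0.004,0.0,0,0,0,0.015,0,0,0,0.015,0,0,0,0.005,0,0,0,0,0]
}}

```text
clock: 40.4
position: [590.9, -5.1, 22.7]
ee_rot: [1.0, -0.022, -0.005, -0.002]
contact_force: [-0.7, -0.2, 0.1]
gripper_width: 68.5
```

```bash
python3 - <<'E'
from h import *
plan([[589,-7,16]],-3.2)
im=snap('side','s23.png',1); cv2.imwrite('pics/s23.png',cv2.resize(im[130:290,200:340,::-1],None,fx=3.5,fy=3.5,interpolation=cv2.INTER_CUBIC))
E
```

```text
at [590.9  -5.1  22.7] phi -2.5 roll 0.7 F [-0.7 -0.2  0.1] w 68.5 t 40.4
tool z [-0.0099  0.005  -0.9999]
[589  -7  16] -> tool [-0.0017  0.0021  0.0067]
```

View pics/s23.png

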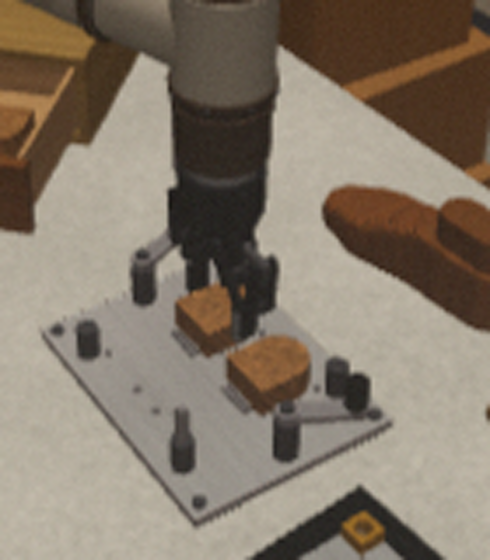

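Emit:
{"api": "arm_command", "payload": {
  "commands": [-0.002,0.002,0.004,0.7,0,0,0.002,0,0,0,0,0,0,0,0,0,0,0,0,0]
}}

```text
clock: 40.95
position: [590.6, -6.6, 19.7]
ee_rot: [1.0, -0.028, -0.002, -0.003]
contact_force: [-0.2, 0.7, -0.1]
gripper_width: 68.3
```

Emit:
{"api": "arm_command", "payload": {
  "commands": [0,0,0,0,0,0,0,0,0,0,0,0,0,0,0,0,0,0,0,0],
  "jaw": 0
}}

```text
clock: 41.45
position: [591.1, -6.5, 20.2]
ee_rot: [1.0, -0.028, -0.001, -0.003]
contact_force: [-0.8, 1.1, 0.9]
gripper_width: 52.7
```

Emit:
{"api": "arm_command", "payload": {
  "commands": [0,0,-0.025,0,0,0,-0.035,0,0,0,-0.045,0,0,0,-0.04,0,0,-0.01,0,0]
}}

```text
clock: 41.95
position: [590.6, 1.5, 167.2]
ee_rot: [1.0, -0.029, -0.005, -0.002]
contact_force: [0.8, 0.9, -0.0]
gripper_width: 52.8
```

```bash
python3 - <<'E'
from h import *
plan([[*dr(-64,60),160]],-3.2)
E
```

```text
at [590.6   1.5 167.2] phi -3.3 roll -0.1 F [ 0.8  0.9 -0. ] w 52.8 t 41.95
tool z [-0.0107  0.0043 -0.9999]
[436.9 397.7 160. ] -> tool [-0.1754 -0.387   0.0105]
```

Emit:
{"api": "arm_command", "payload": {
  "commands": [-0.02,-0.044,0.0,0,-0.02,-0.044,0.001,0,-0.02,-0.044,0.001,0,-0.02,-0.044,0.001,0,-0.02,-0.044,0.001,0]
}}

```text
clock: 42.45
position: [502.2, 230.3, 163.5]
ee_rot: [0.999, -0.035, -0.005, -0.002]
contact_force: [0.6, 0.8, -0.7]
gripper_width: 53.3
```

Emit:
{"api": "arm_command", "payload": {
  "commands": [-0.02,-0.044,0.001,0,-0.02,-0.044,0.001,0,-0.02,-0.044,0.001,0,-0.01,-0.022,0,-8.5,0,0,0,-8.5]
}}

```text
clock: 42.95
position: [434.9, 398.6, 157.0]
ee_rot: [0.993, 0.119, -0.007, -0.002]
contact_force: [-0.2, -0.7, -0.8]
gripper_width: 53.0
```

Emit:
{"api": "arm_command", "payload": {
  "commands": [0,0,0,-8.5,0,0,0,-8.5,0,0,0,-8.5,0,0,0,-0.5,0,0,0,0]
}}

```text
clock: 43.45
position: [430.8, 399.4, 151.4]
ee_rot: [0.941, 0.339, -0.011, -0.001]
contact_force: [-0.6, 0.1, -0.7]
gripper_width: 52.8
```

```bash
python3 - <<'E'
from h import *
plan([[*dr(-64,60),85],[*dr(-64,60),38]],39.7)
im=snap('side','s24.png',1); cv2.imwrite('pics/s24.png',cv2.resize(im[90:200,110:260,::-1],None,fx=5,fy=5,interpolation=cv2.INTER_CUBIC))
E
```

```text
at [430.8 399.4 151.4] phi 39.66 roll -0.04 F [-0.6  0.1 -0.7] w 52.8 t 43.45
tool z [-0.0211 -0.0048 -0.9998]
[436.9 397.7  85. ] -> tool [0.0049 0.0059 0.0662]
[436.9 397.7  38. ] -> tool [0.0009 0.0005 0.047 ]
```

View pics/s24.png

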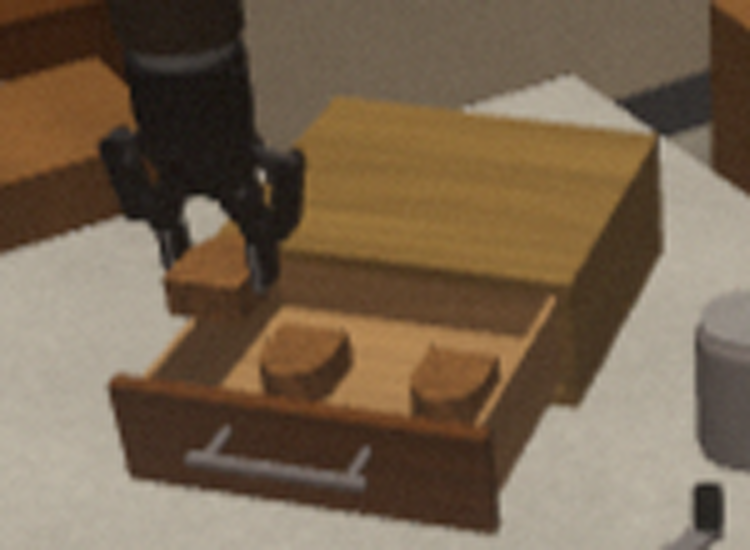

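Emit:
{"api": "arm_command", "payload": {
  "commands": [0.004,0.005,0.015,0,0,0,0.025,0,0,0,0.018,0,0,0,0,0,0,0,0,0]
}}

```text
clock: 44.0
position: [436.8, 398.1, 92.4]
ee_rot: [0.942, 0.334, -0.01, -0.002]
contact_force: [0.7, 0.3, -0.4]
gripper_width: 52.8
```

```bash
python3 - <<'E'
from h import *
plan([[*dr(-64,60),38]],39.7)
im=snap('side','s25.png',1); cv2.imwrite('pics/s25.png',cv2.resize(im[90:200,110:260,::-1],None,fx=5,fy=5,interpolation=cv2.INTER_CUBIC))
E
```

```text
at [436.8 398.1  92.4] phi 39.09 roll -0.61 F [ 0.7  0.3 -0.4] w 52.8 t 44.0
tool z [-0.0196 -0.0029 -0.9998]
[436.9 397.7  38. ] -> tool [0.0008 0.0009 0.0544]
```

View pics/s25.png

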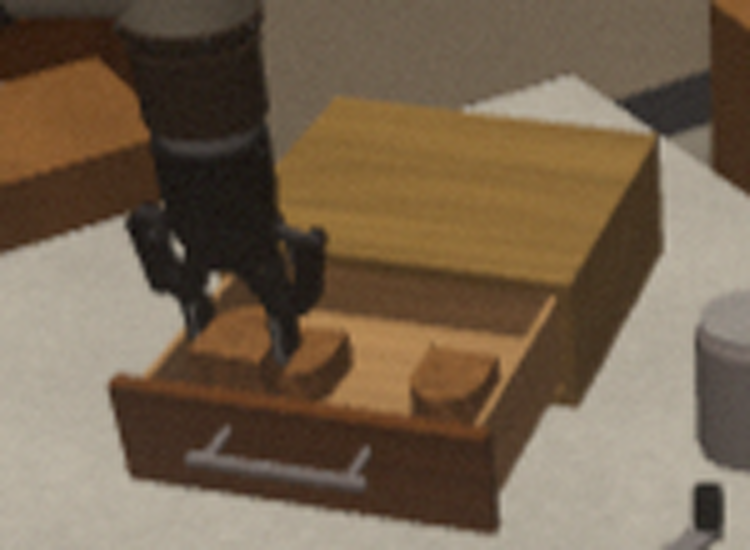

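Emit:
{"api": "arm_command", "payload": {
  "commands": [-0.001,0,0.02,-0.5,-0.001,0,0.018,0,0,0,0.008,0,0,0,0.002,0,0,0,0,0]
}}

```text
clock: 44.55
position: [437.1, 400.3, 49.4]
ee_rot: [0.941, 0.338, -0.005, -0.005]
contact_force: [-0.3, -0.2, -0.3]
gripper_width: 52.9
```

```bash
python3 - <<'E'
from h import *
plan([[*dr(-64,60),38]],39.7)
E
```

```text
at [437.1 400.3  49.4] phi 39.54 roll -0.16 F [-0.3 -0.2 -0.3] w 52.9 t 44.55
tool z [-0.0122  0.0066 -0.9999]
[436.9 397.7  38. ] -> tool [-0.0017  0.002   0.0113]
```

Emit:
{"api": "arm_command", "payload": {
  "commands": [-0.002,0.002,0.006,0,-0.001,0,0.005,0,0,0,0,0,0,0,0,0,0,0,0,0]
}}

```text
clock: 45.05
position: [436.9, 397.9, 40.0]
ee_rot: [0.941, 0.338, -0.003, -0.006]
contact_force: [-0.4, -0.1, -1.2]
gripper_width: 52.7
```

Emit:
{"api": "arm_command", "payload": {
  "commands": [0,0,0,0,0,0,0,0,0,0,0,0,0,0,0,0,0,0,-0.015,0],
  "jaw": 0.8
}}

```text
clock: 45.55
position: [436.5, 397.1, 54.1]
ee_rot: [0.941, 0.338, -0.004, -0.006]
contact_force: [0.0, -0.1, 0.1]
gripper_width: 68.8
```

Emit:
{"api": "arm_command", "payload": {
  "commands": [0,0,-0.035,0,0,0,-0.045,0,0,0,-0.045,0,0,0,-0.02,8.5,0,0,0,8.5]
}}

```text
clock: 46.05
position: [438.7, 396.0, 206.2]
ee_rot: [0.981, 0.191, -0.004, -0.005]
contact_force: [0.9, -0.7, 0.1]
gripper_width: 68.2
```

```bash
python3 - <<'E'
from h import *
plan([[585,-90,110]],-3.2)
im=snap('side','s26.png',1); cv2.imwrite('pics/s26.png',cv2.resize(im[90:290,110:320,::-1],None,fx=3,fy=3,interpolation=cv2.INTER_CUBIC))
for h in place('side','heel1',5): print(h,((np.array(h[1][:2])-F)@np.c_[U,V]).round(1))
E
```

```text
at [438.7 396.  206.2] phi 22.08 roll 25.28 F [ 0.9 -0.7  0.1] w 68.2 t 46.05
tool z [-0.0096  0.0081 -0.9999]
[585 -90 110] -> tool [0.1742 0.4778 0.0908]
(0.71, [587.1, -92.5, 26.4]) [-261.8 -413. ]
(0.67, [564.3, 348.0, 36.0]) [  2.2 -59.7]
(0.58, [488.4, 440.1, 35.0]) [ 2.7 59.7]
(0.52, [435.3, 396.6, 32.0]) [-66.   60.2]
```

View pics/s26.png

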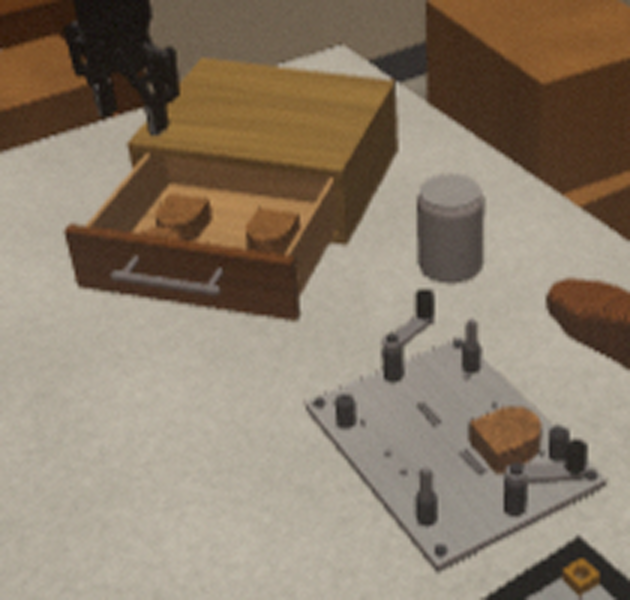

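The third pad is hidden behind the drawer front, but the network puts it at (-66,60). The last pad on the fixture appears to have shifted, so I'll check from the top.

```bash
python3 - <<'E'
from h import *
im=snap('top','t27.png',1); cv2.imwrite('pics/t27.png',cv2.resize(im[160:270,220:345,::-1],None,fx=6,fy=6,interpolation=cv2.INTER_CUBIC))
cv2.imwrite('pics/t27d.png',cv2.resize(im[90:270,10:200,::-1],None,fx=3.3,fy=3.3,interpolation=cv2.INTER_CUBIC))
for h in place('top','heel1',5): print(h)
E
```

```text
(0.83, [567.3, 348.8, 38.5])
(0.64, [434.3, 394.3, 37.6])
(0.52, [489.5, 443.9, 34.4])
```

View pics/t27.png

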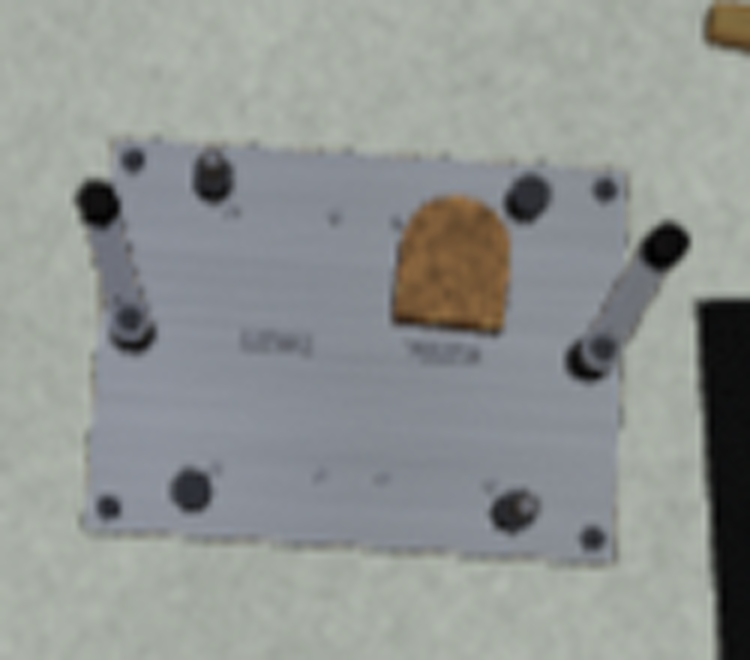

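View pics/t27d.png

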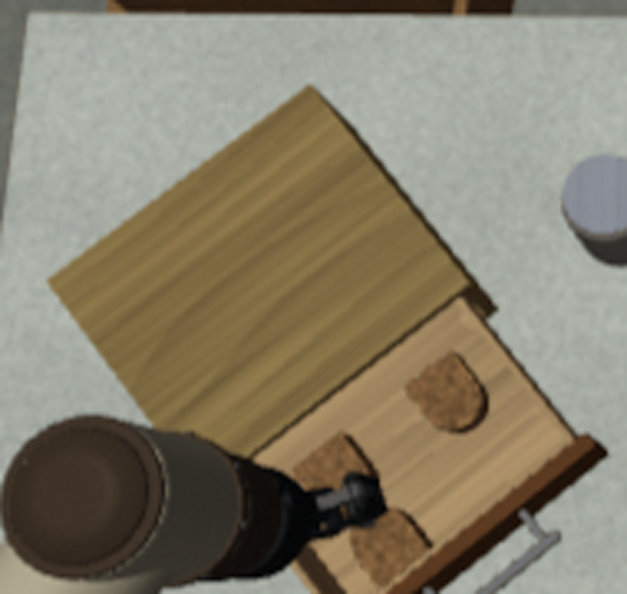

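Emit:
{"api": "arm_command", "payload": {
  "commands": [0,0,0,8.5,0,0,0,8.5,0.004,0.01,0,8,0.016,0.044,0.003,0,0.017,0.046,0.003,0]
}}

```text
clock: 46.75
position: [468.5, 293.6, 188.1]
ee_rot: [1.0, -0.019, -0.011, 0.004]
contact_force: [0.8, -0.1, 0.0]
gripper_width: 68.1
```

Emit:
{"api": "arm_command", "payload": {
  "commands": [0.017,0.046,0.004,0,0.017,0.046,0.004,0,0.017,0.046,0.004,0,0.017,0.046,0.004,0,0.017,0.046,0.004,0]
}}

```text
clock: 47.25
position: [543.0, 55.1, 162.5]
ee_rot: [1.0, -0.01, -0.016, 0.007]
contact_force: [1.1, 0.6, 0.1]
gripper_width: 68.5
```

```bash
python3 - <<'E'
from h import *
plan([[589,-91.5,110],[589,-91.5,40]],-4)
E
```

```text
at [543.   55.1 162.5] phi -1.17 roll 2.83 F [1.1 0.6 0.1] w 68.5 t 47.25
tool z [-0.0323 -0.0138 -0.9994]
[589.  -91.5 110. ] -> tool [0.0577 0.1422 0.053 ]
[589.  -91.5  40. ] -> tool [ 0.0022 -0.0011  0.07  ]
```

Emit:
{"api": "arm_command", "payload": {
  "commands": [0.018,0.044,0.0,2.8,0.018,0.044,0.01,0,0.016,0.04,0.015,0,0.002,0.003,0.02,0,0,0,0,0]
}}

```text
clock: 47.75
position: [587.0, -90.8, 109.5]
ee_rot: [0.999, -0.033, -0.022, 0.009]
contact_force: [-0.3, 0.5, -0.7]
gripper_width: 68.4
```

```bash
python3 - <<'E'
from h import *
plan([[589,-91.5,40],[589,-91.5,17]],-4)
im=snap('side','s28.png',1); cv2.imwrite('pics/s28.png',cv2.resize(im[130:290,200:340,::-1],None,fx=3.5,fy=3.5,interpolation=cv2.INTER_CUBIC))
print(place('side','heel1',5))
E
```

```text
at [587.  -90.8 109.5] phi -3.79 roll 0.21 F [-0.3  0.5 -0.7] w 68.4 t 47.75
tool z [-0.0448 -0.0158 -0.9989]
[589.  -91.5  40. ] -> tool [ 0.0051 -0.0008  0.0694]
[589.  -91.5  17. ] -> tool [ 0.001  -0.0004  0.023 ]
[(0.74, [493.6, 443.9, 35.4]), (0.59, [589.1, -89.5, 25.3]), (0.53, [568.0, 349.1, 38.0]), (0.41, [434.3, 396.1, 35.0])]
```

View pics/s28.png

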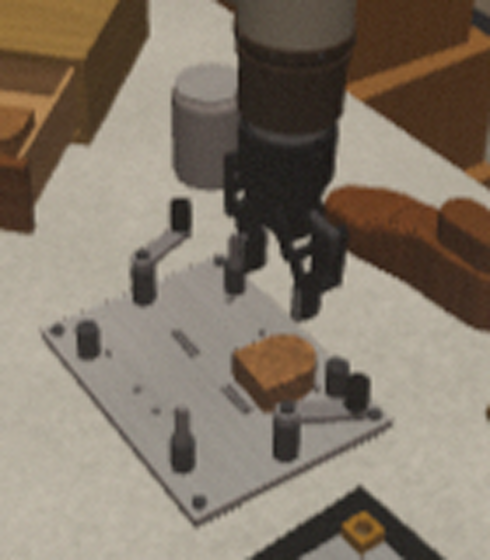

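Emit:
{"api": "arm_command", "payload": {
  "commands": [0.002,-0.001,0.02,0.2,0.001,0,0.025,0,0.001,0,0.015,0,0,0,0,0,0,0,0,0]
}}

```text
clock: 48.35
position: [595.2, -84.0, 57.9]
ee_rot: [1.0, -0.026, -0.013, 0.009]
contact_force: [-0.3, 0.1, -0.5]
gripper_width: 68.7
```

```bash
python3 - <<'E'
from h import *
plan([[589,-90.5,17]],-4)
E
```

```text
at [595.2 -84.   57.9] phi -3.0 roll 1.0 F [-0.3  0.1 -0.5] w 68.7 t 48.35
tool z [-0.027  -0.0172 -0.9995]
[589.  -90.5  17. ] -> tool [-0.0047  0.0062  0.0412]
```

Emit:
{"api": "arm_command", "payload": {
  "commands": [-0.004,0.005,0.004,1,0,0.001,0.015,0,0,0,0.01,0,0,0,0,0,0,0,0,0]
}}

```text
clock: 48.85
position: [592.7, -89.2, 33.9]
ee_rot: [0.999, -0.034, -0.008, 0.009]
contact_force: [0.1, 0.6, 0.7]
gripper_width: 68.3
```

```bash
python3 - <<'E'
from h import *
plan([[589,-90.5,17]],-4)
im=snap('side','s29.png',1); cv2.imwrite('pics/s29.png',cv2.resize(im[130:290,200:340,::-1],None,fx=3.5,fy=3.5,interpolation=cv2.INTER_CUBIC))
E
```

```text
at [592.7 -89.2  33.9] phi -3.91 roll 0.09 F [0.1 0.6 0.7] w 68.3 t 48.85
tool z [-0.0172 -0.0169 -0.9997]
[589.  -90.5  17. ] -> tool [-0.0033  0.0012  0.0169]
```

View pics/s29.png

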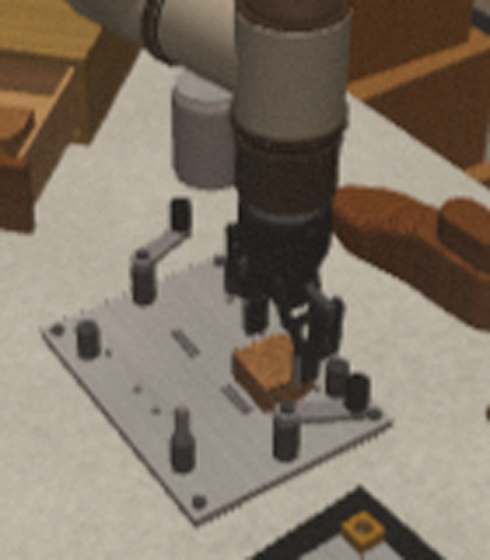

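Emit:
{"api": "arm_command", "payload": {
  "commands": [-0.006,0.001,0.008,0,-0.001,0,0.006,0,0,0,0.002,0,0,0,0,0,0,0,0,0]
}}

```text
clock: 49.4
position: [585.0, -90.2, 17.5]
ee_rot: [0.999, -0.034, -0.008, 0.009]
contact_force: [0.1, 0.5, -0.2]
gripper_width: 68.6
```

Emit:
{"api": "arm_command", "payload": {
  "commands": [0,0,0,0,0,0,0,0,0,0,0,0,0,0,0,0,0,0,0,0],
  "jaw": 0
}}

```text
clock: 49.9
position: [585.9, -90.1, 18.2]
ee_rot: [0.999, -0.034, -0.007, 0.009]
contact_force: [0.5, 0.0, -1.0]
gripper_width: 52.8
```

Emit:
{"api": "arm_command", "payload": {
  "commands": [0,0,-0.025,0,0,0,-0.035,0,0,0,-0.045,0,0,0,-0.04,0,0,-0.01,0,0]
}}

```text
clock: 50.4
position: [587.2, -78.5, 165.2]
ee_rot: [0.999, -0.035, -0.011, 0.009]
contact_force: [1.0, -0.6, 0.3]
gripper_width: 53.2
```

```bash
python3 - <<'E'
from h import *
plan([[*dr(-64,-60),160]],-3.2)
im=snap('side','s30.png',1); cv2.imwrite('pics/s30.png',cv2.resize(im[100:290,200:340,::-1],None,fx=3.1,fy=3.1,interpolation=cv2.INTER_CUBIC))
E
```

```text
at [587.2 -78.5 165.2] phi -4.03 roll -0.83 F [ 1.  -0.6  0.3] w 53.2 t 50.4
tool z [-0.0219 -0.0176 -0.9996]
[513.6 305.5 160. ] -> tool [-9.470e-02 -3.793e-01  1.000e-04]
```

View pics/s30.png

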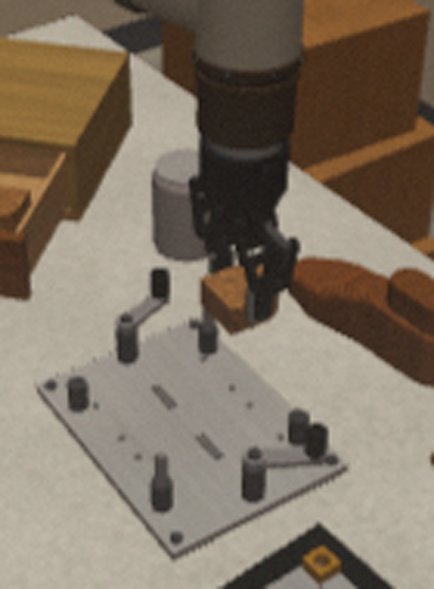

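The last pad is gripped and the fixture is empty. Carry it to slot (-64,-60).

Emit:
{"api": "arm_command", "payload": {
  "commands": [-0.011,-0.044,0.0,-0.8,-0.011,-0.044,0.0,0,-0.011,-0.044,0,0,-0.011,-0.044,0,0,-0.011,-0.044,0,0]
}}

```text
clock: 50.95
position: [539.2, 147.6, 152.7]
ee_rot: [0.999, -0.033, -0.019, 0.01]
contact_force: [0.9, 0.3, -1.5]
gripper_width: 53.0
```

Emit:
{"api": "arm_command", "payload": {
  "commands": [-0.011,-0.044,0,0,-0.011,-0.044,0,0,-0.011,-0.044,0,0,-0.005,-0.015,0,-8.5,0,0,0,-8.5]
}}

```text
clock: 51.45
position: [502.9, 305.9, 141.1]
ee_rot: [0.992, 0.12, -0.027, 0.011]
contact_force: [-0.4, 0.3, -0.4]
gripper_width: 53.2
```

Emit:
{"api": "arm_command", "payload": {
  "commands": [0,0,0,-8.5,0,0,0,-8.5,0,0,0,-8.5,0,0,0,-0.5,0,0,0,0]
}}

```text
clock: 51.95
position: [497.4, 304.8, 131.5]
ee_rot: [0.94, 0.34, -0.037, 0.007]
contact_force: [0.4, 0.5, -0.6]
gripper_width: 53.1
```

```bash
python3 - <<'E'
from h import *
plan([[*dr(-64,-60),90],[*dr(-64,-60),38]],39.7)
im=snap('side','s31.png',1); cv2.imwrite('pics/s31.png',cv2.resize(im[90:200,110:260,::-1],None,fx=5,fy=5,interpolation=cv2.INTER_CUBIC))
E
```

```text
at [497.4 304.8 131.5] phi 39.82 roll 0.12 F [ 0.4  0.5 -0.6] w 53.1 t 51.95
tool z [-0.0643 -0.0384 -0.9972]
[513.6 305.5  90. ] -> tool [0.0159 0.0103 0.0403]
[513.6 305.5  38. ] -> tool [0.0038 0.0006 0.0519]
```

View pics/s31.png

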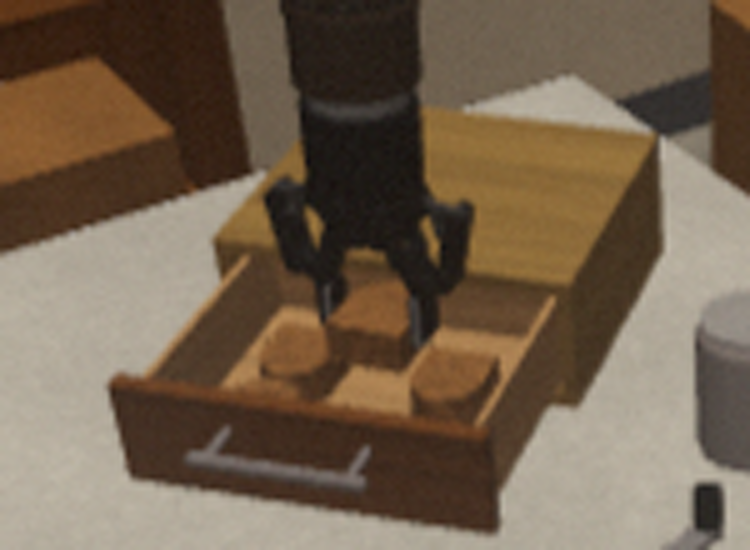

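Emit:
{"api": "arm_command", "payload": {
  "commands": [0.013,0.009,0.01,0,0.002,0,0.01,0,0.001,0,0.01,0,0,0,0,0,0,0,0,0]
}}

```text
clock: 52.5
position: [512.5, 306.1, 97.5]
ee_rot: [0.941, 0.337, -0.038, 0.008]
contact_force: [-0.0, -0.3, -0.0]
gripper_width: 52.9
```

```bash
python3 - <<'E'
from h import *
plan([[*dr(-64,-60),38]],39.7)
im=snap('side','s32.png',1); cv2.imwrite('pics/s32.png',cv2.resize(im[90:200,110:260,::-1],None,fx=5,fy=5,interpolation=cv2.INTER_CUBIC))
E
```

```text
at [512.5 306.1  97.5] phi 39.43 roll -0.27 F [-0.  -0.3 -0. ] w 52.9 t 52.5
tool z [-0.0668 -0.04   -0.997 ]
[513.6 305.5  38. ] -> tool [0.0051 0.0019 0.0592]
```

View pics/s32.png

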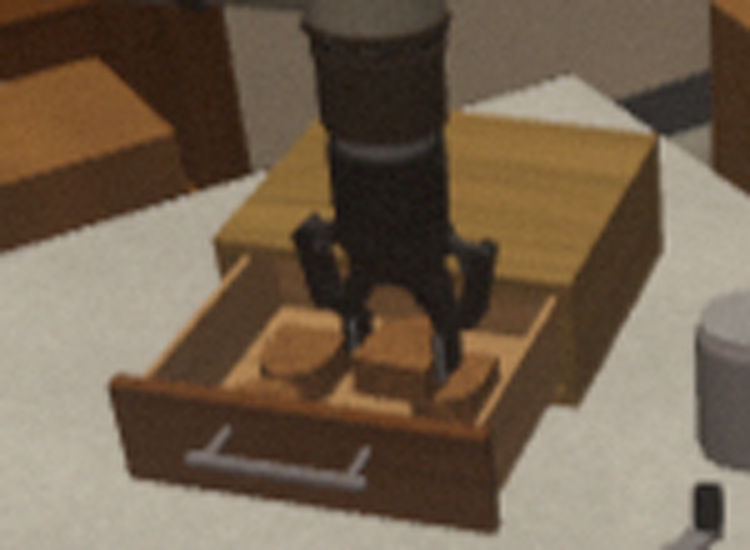

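Emit:
{"api": "arm_command", "payload": {
  "commands": [0.001,0.001,0.02,0,0.001,0,0.018,0,0,0,0.01,0,0,0,0.003,0,0,0,0,0]
}}

```text
clock: 53.05
position: [517.6, 309.6, 55.5]
ee_rot: [0.94, 0.339, -0.027, 0.005]
contact_force: [-0.2, -0.2, -1.4]
gripper_width: 53.0
```

```bash
python3 - <<'E'
from h import *
plan([[*dr(-64,-60),38]],39.7)
E
```

```text
at [517.6 309.6  55.5] phi 39.66 roll -0.04 F [-0.2 -0.2 -1.4] w 53.0 t 53.05
tool z [-0.0479 -0.0281 -0.9985]
[513.6 305.5  38. ] -> tool [-0.0047  0.0008  0.0177]
```

Emit:
{"api": "arm_command", "payload": {
  "commands": [-0.005,0.001,0.007,0,-0.001,0,0.006,0,0,0,0.003,0,0,0,0,0,0,0,0,0]
}}

```text
clock: 53.55
position: [520.0, 311.4, 51.6]
ee_rot: [0.94, 0.342, -0.014, 0.001]
contact_force: [1.0, 1.6, -0.7]
gripper_width: 53.1
```

```bash
python3 - <<'E'
from h import *
plan([[*dr(-64,-60),38]],39.7)
E
```

```text
at [520.  311.4  51.6] phi 40.0 roll 0.3 F [ 1.   1.6 -0.7] w 53.1 t 53.55
tool z [-0.0249 -0.0111 -0.9996]
[513.6 305.5  38. ] -> tool [-0.0083  0.0006  0.0138]
```

```bash
python3 - <<'E'
from h import *
im=snap('side','s33.png',1); cv2.imwrite('pics/s33.png',cv2.resize(im[90:200,110:260,::-1],None,fx=5,fy=5,interpolation=cv2.INTER_CUBIC))
im=snap('top','t33.png',1); cv2.imwrite('pics/t33.png',cv2.resize(im[90:270,10:200,::-1],None,fx=3.3,fy=3.3,interpolation=cv2.INTER_CUBIC))
print(arm.read_state()['wrist_torque'],place('top','heel1',5))
E
```

```text
[-0.00721303 -0.0055799  -0.03962699] [(0.72, [528.0, 315.6, 62.6]), (0.67, [442.4, 404.2, 38.5]), (0.39, [576.9, 359.5, 39.8])]
```

View pics/s33.png

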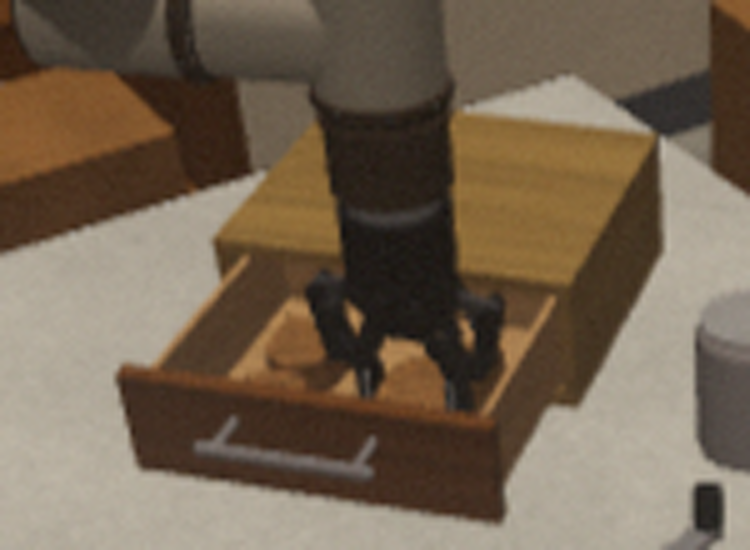

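View pics/t33.png

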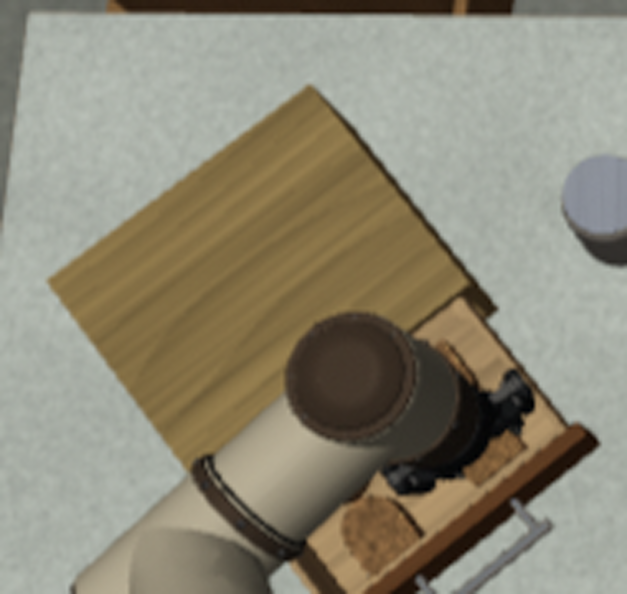

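```bash
python3 - <<'E'
from h import *
s=arm.read_state(); print(s['joints'].round(3),s['joint_efforts'].round(2),s['contact_force'].round(2)); plan([])
im=arm.get_image('side'); 
print(place('side','heel1',5),place('side','drawer_floor'),place('side','chest_drawer0_handle'))
E
```

```text
[ 0.801  0.544 -0.228 -0.014 -0.826  1.477] [ 1.000e-02 -4.314e+01  1.472e+01  3.300e+00 -6.000e-02 -0.000e+00] [ 2.09 -0.69 -0.94]
at [519.8 311.   50.8] phi 39.99 roll 0.0 F [ 2.1 -0.7 -0.9] w 53.0 t 53.7
tool z [-0.026  -0.0122 -0.9996]
[(0.7, [499.7, 449.5, 36.2]), (0.43, [524.2, 315.9, 59.4]), (0.4, [577.5, 355.7, 35.9]), (0.39, [444.2, 407.6, 35.8])] [(0.64, [531.5, 403.2, 22.4])] [(0.93, [408.9, 295.3, 70.5]), (0.56, [799.3, -43.0, -2.8]), (0.47, [738.1, 207.9, -3.1])]
```

The drawer was nudged in about 10 mm: the held pad sits about 5 mm forward in the grip and touched the pad behind it. Lift slightly, back off towards the drawer front, then lower.

Emit:
{"api": "arm_command", "payload": {
  "commands": [-0.004,0,-0.012,0,-0.006,0,0,0,0,0,0,0,0,0,0,0,0,0,0,0]
}}

```text
clock: 54.4
position: [511.9, 304.2, 64.3]
ee_rot: [0.94, 0.342, -0.014, 0.001]
contact_force: [-0.1, -0.2, -0.3]
gripper_width: 52.9
```

```bash
python3 - <<'E'
from h import *
s=arm.read_state(); plan([])
im=snap('side','s34.png',1); cv2.imwrite('pics/s34.png',cv2.resize(im[90:200,110:260,::-1],None,fx=5,fy=5,interpolation=cv2.INTER_CUBIC))
Fn=np.array([532.5,400.])
for h in place('side','heel1',5): print(h,((np.array(h[1][:2])-Fn)@np.c_[U,V]).round(1))
print(((s['position'][:2]-Fn)@np.c_[U,V]).round(1))
print(place('side','drawer_floor'),place('side','chest_drawer0_handle'))
E
```

```text
at [511.9 304.2  64.3] phi 39.99 roll 0.0 F [-0.1 -0.2 -0.3] w 52.9 t 54.4
tool z [-0.0256 -0.012  -0.9996]
(0.61, [499.5, 447.5, 35.9]) [ 5.  57.6]
(0.48, [575.8, 355.6, 35.3]) [  4.9 -61.8]
(0.47, [441.0, 402.6, 33.0]) [-68.7  60.5]
(0.41, [515.1, 310.9, 75.6]) [-70.3 -57.4]
[-77.  -60.5]
[(0.9, [532.7, 398.3, 22.2]), (0.64, [547.5, -45.9, 2.6])] [(0.88, [406.6, 291.3, 75.2]), (0.31, [736.6, 204.5, -1.0])]
```

View pics/s34.png

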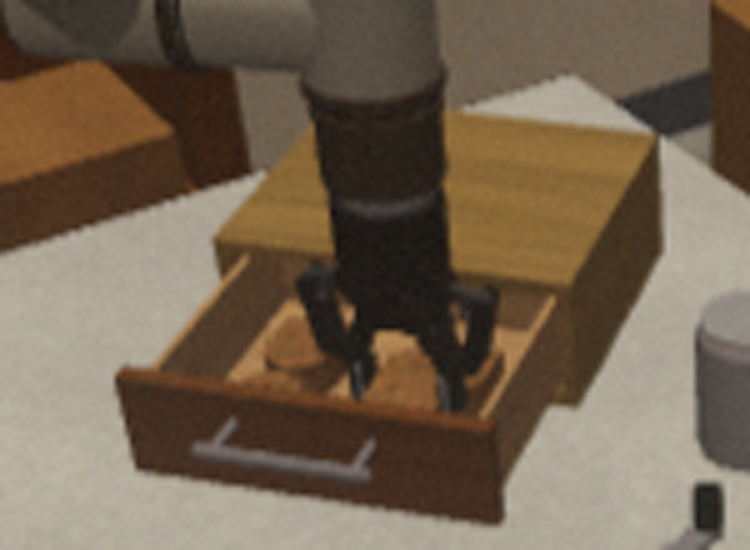

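Emit:
{"api": "arm_command", "payload": {
  "commands": [0.002,0,0.008,0,0,0,0.008,0,0,0,0.004,0,0,0,0,0,0,0,0,0]
}}

```text
clock: 55.1
position: [512.8, 305.1, 40.9]
ee_rot: [0.94, 0.342, -0.015, 0.002]
contact_force: [0.5, -0.7, -0.3]
gripper_width: 52.8
```

```bash
python3 - <<'E'
from h import *
s=arm.read_state(); plan([])
Fn=np.array([532.5,400.])
im=arm.get_image('side')
for h in place('side','heel1',5): print(h,((np.array(h[1][:2])-Fn)@np.c_[U,V]).round(1))
print(((s['position'][:2]-Fn)@np.c_[U,V]).round(1))
print(place('side','drawer_floor'),place('side','chest_drawer0_handle'))
E
```

```text
at [512.8 305.1  40.9] phi 39.99 roll 0.0 F [ 0.5 -0.7 -0.3] w 52.8 t 55.1
tool z [-0.0274 -0.0138 -0.9995]
(0.67, [499.5, 449.9, 35.0]) [ 6.5 59.5]
(0.56, [440.5, 401.3, 34.2]) [-69.9  59.8]
(0.51, [516.4, 312.7, 52.6]) [-68.2 -56.8]
(0.49, [605.2, 79.3, 76.8]) [-149.  -293.1]
(0.48, [572.9, 354.5, 35.7]) [  2.  -60.8]
[-75.8 -60.4]
[] [(0.66, [406.8, 291.0, 75.0])]
```

Emit:
{"api": "arm_command", "payload": {
  "commands": [0,0,0.004,0,0,0,0.002,0,0,0,0,0,0,0,0,0,0,0,0,0]
}}

```text
clock: 55.8
position: [513.1, 305.5, 35.7]
ee_rot: [0.94, 0.342, -0.014, 0.001]
contact_force: [0.1, -0.8, -1.6]
gripper_width: 52.8
```

Emit:
{"api": "arm_command", "payload": {
  "commands": [0,0,0,0,0,0,0,0,0,0,0,0,0,0,0,0,0,0,-0.015,0],
  "jaw": 0.8
}}

```text
clock: 56.3
position: [509.6, 309.2, 48.8]
ee_rot: [0.94, 0.342, -0.016, -0.001]
contact_force: [-0.5, 0.2, 0.1]
gripper_width: 68.5
```

Emit:
{"api": "arm_command", "payload": {
  "commands": [0,0,-0.035,0,0,0,-0.045,0,0,0,-0.045,0,0,0,-0.02,8.5,-0.03,0,0,8.5]
}}

```text
clock: 56.8
position: [492.3, 293.8, 201.3]
ee_rot: [0.981, 0.194, -0.014, 0.002]
contact_force: [-0.9, -0.7, -0.3]
gripper_width: 68.4
```

```bash
python3 - <<'E'
from h import *
s=arm.read_state(); plan([])
Fn=np.array([532.5,400.])
im=snap('side','s35.png',1); cv2.imwrite('pics/s35.png',cv2.resize(im[90:290,110:320,::-1],None,fx=3,fy=3,interpolation=cv2.INTER_CUBIC))
im=snap('top','t35.png',1); cv2.imwrite('pics/t35.png',cv2.resize(im[90:270,10:200,::-1],None,fx=3.3,fy=3.3,interpolation=cv2.INTER_CUBIC))
for c in('side','top'):
  for h in place(c,'heel1',5): print(h,((np.array(h[1][:2])-Fn)@np.c_[U,V]).round(1))
  print(place(c,'drawer_floor'),place(c,'chest_drawer0_handle'))
E
```

```text
at [492.3 293.8 201.3] phi 22.42 roll 0.0 F [-0.9 -0.7 -0.3] w 68.4 t 56.8
tool z [-0.027  -0.0101 -0.9996]
(0.72, [572.7, 357.0, 36.7]) [  3.4 -58.8]
(0.56, [495.8, 445.6, 37.6]) [ 0.9 58.5]
(0.41, [515.2, 310.7, 39.2]) [-70.4 -57.6]
(0.4, [440.9, 403.9, 35.3]) [-67.9  61.5]
[(0.72, [528.6, 399.9, 20.4]), (0.65, [607.3, 79.4, 73.7])] [(0.81, [405.1, 290.3, 75.8]), (0.21, [611.3, 83.1, 76.3]), (0.15, [652.9, 496.7, -3.4])]
(0.85, [442.1, 402.4, 36.8]) [-68.   59.6]
(0.71, [649.5, 494.1, -2.5]) [150.1  -2.4]
(0.55, [576.1, 357.8, 37.6]) [  6.6 -60.3]
[] [(0.67, [411.1, 298.3, 68.3])]
```

View pics/s35.png

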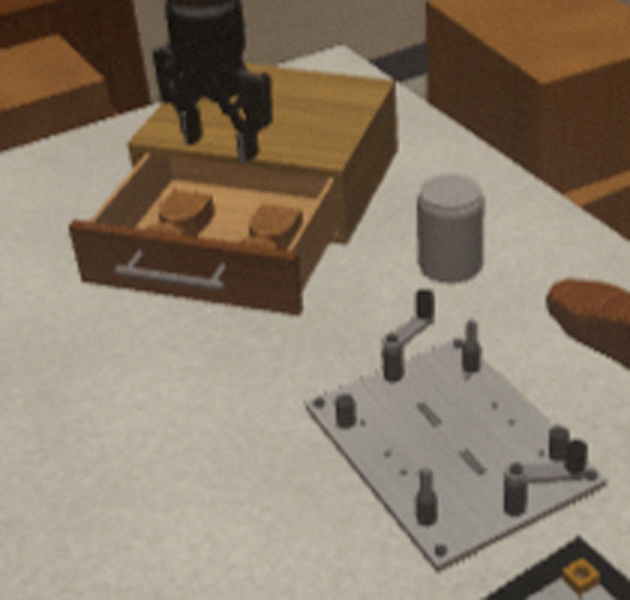

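View pics/t35.png

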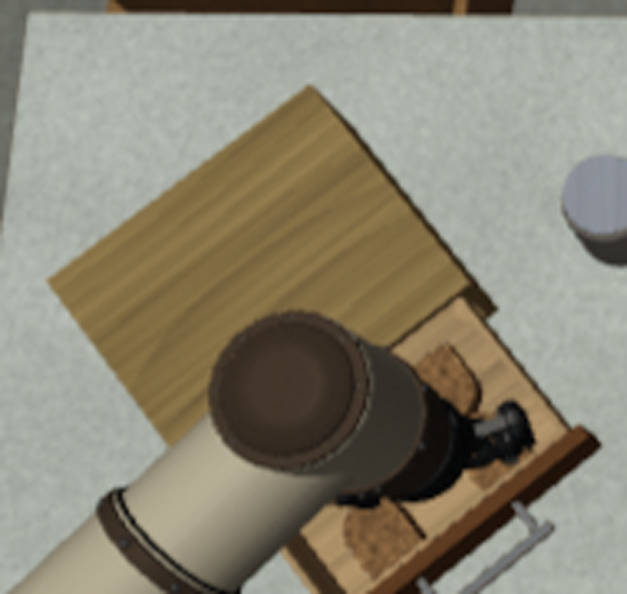

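All four pads are in the drawer. Now push it shut with closed fingers against the bar.

```bash
python3 - <<'E'
from h import *
H=np.array([407,292.5]); 
plan([[*(H-42*U),150],[*(H-42*U),62]],39.7)
E
```

```text
at [489.2 292.  197.3] phi 22.81 roll -16.89 F [-0.4 -0.  -1.1] w 68.4 t 57.2
tool z [-0.0349 -0.0158 -0.9993]
[374.7 265.7 150. ] -> tool [-0.1031 -0.0523  0.0517]
[374.7 265.7  62. ] -> tool [0.0032 0.0009 0.0879]
```

Emit:
{"api": "arm_command", "payload": {
  "commands": [0,0,0,-8.5,0,0,0,-8.4,-0.035,-0.02,0,0,-0.035,-0.02,0,0,-0.025,-0.01,0,0],
  "jaw": 0
}}

```text
clock: 57.7
position: [386.0, 269.6, 196.3]
ee_rot: [0.939, 0.345, -0.022, 0.004]
contact_force: [-0.3, 1.1, -0.1]
gripper_width: -0.2
```

```bash
python3 - <<'E'
from h import *
H=np.array([407,292.5]); 
plan([[*(H-42*U),150],[*(H-42*U),62]],39.7)
E
```

```text
at [386.  269.6 196.3] phi 40.33 roll 0.63 F [-0.3  1.1 -0.1] w -0.2 t 57.7
tool z [-0.0385 -0.022  -0.999 ]
[374.7 265.7 150. ] -> tool [-0.0092 -0.0038  0.0467]
[374.7 265.7  62. ] -> tool [0.0038 0.0007 0.0879]
```

Emit:
{"api": "arm_command", "payload": {
  "commands": [-0.01,-0.004,0.02,0.6,0,0,0.03,0,0,0,0.03,0,0,0,0,0,0,0,0,0]
}}

```text
clock: 58.2
position: [371.4, 265.1, 115.8]
ee_rot: [0.939, 0.342, -0.021, 0.004]
contact_force: [0.2, -0.0, -0.2]
gripper_width: 0.1
```

```bash
python3 - <<'E'
from h import *
H=np.array([407,292.5]); 
plan([[*(H-42*U),62]],39.7)
E
```

```text
at [371.4 265.1 115.8] phi 40.03 roll 0.33 F [ 0.2 -0.  -0.2] w 0.1 t 58.2
tool z [-0.0365 -0.0211 -0.9991]
[374.7 265.7  62. ] -> tool [0.0051 0.0021 0.0536]
```

Emit:
{"api": "arm_command", "payload": {
  "commands": [0,0.001,0.02,0.3,0,0,0.02,0,0,0,0.01,0,0,0,0,0,0,0,0,0]
}}

```text
clock: 58.7
position: [375.4, 268.6, 70.1]
ee_rot: [0.94, 0.341, -0.015, 0.001]
contact_force: [0.8, -0.4, -0.2]
gripper_width: 0.1
```

```bash
python3 - <<'E'
from h import *
H=np.array([407,292.5]); 
plan([[*(H-22*U),62],[*(H+78*U),62],[*(H+120*U),62]],39.7)
im=snap('side','s36.png',1); cv2.imwrite('pics/s36.png',cv2.resize(im[90:290,110:320,::-1],None,fx=3,fy=3,interpolation=cv2.INTER_CUBIC))
E
```

```text
at [375.4 268.6  70.1] phi 39.84 roll 0.14 F [ 0.8 -0.4 -0.2] w 0.1 t 58.7
tool z [-0.0278 -0.0124 -0.9995]
[390.1 278.4  62. ] -> tool [0.0178 0.0019 0.0076]
[467.  342.3  62. ] -> tool [ 0.0999 -0.0001 -0.0029]
[499.3 369.2  62. ] -> tool [ 0.042  -0.     -0.0012]
```

View pics/s36.png

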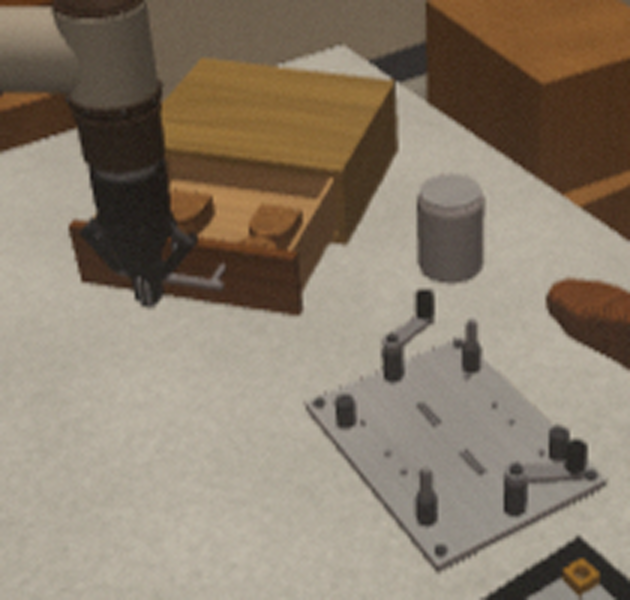

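Emit:
{"api": "arm_command", "payload": {
  "commands": [0.008,0.001,0.008,0,0.01,0,0,0,0.015,0,-0.0005,0,0.018,0,-0.0005,0,0.018,0,-0.0005,0]
}}

```text
clock: 59.25
position: [430.2, 313.0, 62.9]
ee_rot: [0.94, 0.341, -0.017, 0.001]
contact_force: [-1.4, -0.2, -0.2]
gripper_width: -0.2
```

```bash
python3 - <<'E'
from h import *
H=np.array([407,292.5]); p=arm.read_state()['position'][:2]
print('u,v rel H',((p-H)@np.c_[U,V]).round(1))
plan([[*(H+78*U),64],[*(H+120*U),64]],39.7)
E
```

```text
u,v rel H [30.9  0.9]
at [430.2 313.   62.9] phi 39.84 roll 0.14 F [-1.4 -0.2 -0.2] w -0.2 t 59.25
tool z [-0.0302 -0.0136 -0.9995]
[467.  342.3  64. ] -> tool [ 0.047   0.0009 -0.0026]
[499.3 369.2  64. ] -> tool [ 0.042  -0.     -0.0013]
```

Emit:
{"api": "arm_command", "payload": {
  "commands": [0.018,0,-0.0008,0,0.018,0,-0.0008,0,0.018,0,-0.0005,0,0.015,0,-0.0005,0,0.01,0,-0.0005,0]
}}

```text
clock: 59.75
position: [494.8, 366.7, 62.6]
ee_rot: [0.94, 0.34, -0.019, 0.002]
contact_force: [-1.8, -1.1, 0.8]
gripper_width: 0.2
```

```bash
python3 - <<'E'
from h import *
H=np.array([407,292.5]); p=arm.read_state()['position'][:2]
print('u,v rel H',((p-H)@np.c_[U,V]).round(1))
plan([[*(H+137*U),64]],39.7)
E
```

```text
u,v rel H [114.9   1. ]
at [494.8 366.7  62.6] phi 39.82 roll 0.12 F [-1.8 -1.1  0.8] w 0.2 t 59.75
tool z [-0.0346 -0.0173 -0.9993]
[512.4 380.   64. ] -> tool [ 0.022   0.001  -0.0023]
```

Emit:
{"api": "arm_command", "payload": {
  "commands": [0.01,0,-0.001,0,0.008,0,0,0,0.005,0,0,0,0.004,0,0,0,0.003,0,0,0]
}}

```text
clock: 60.25
position: [514.8, 382.5, 61.2]
ee_rot: [0.94, 0.34, -0.029, 0.007]
contact_force: [-6.4, -3.7, 5.8]
gripper_width: -0.1
```

```bash
python3 - <<'E'
from h import *
H=np.array([407,292.5]); p=arm.read_state()['position'][:2]
print('u,v rel H',((p-H)@np.c_[U,V]).round(1))
plan([[*(H+137*U),64]],39.7)
E
```

```text
u,v rel H [140.4   0.4]
at [514.8 382.5  61.2] phi 39.74 roll 0.04 F [-6.4 -3.7  5.8] w -0.1 t 60.25
tool z [-0.0507 -0.0323 -0.9982]
[512.4 380.   64. ] -> tool [-0.0036  0.0004 -0.0026]
```

Contact force is rising, so it's at or near the stop. A little more pushing to confirm.

Emit:
{"api": "arm_command", "payload": {
  "commands": [0.005,0,-0.001,0,0.005,0,0,0,0.005,0,0,0,0.005,0,0,0,0,0,0,0]
}}

```text
clock: 60.75
position: [513.9, 381.6, 61.8]
ee_rot: [0.939, 0.338, -0.054, 0.016]
contact_force: [0.0, 0.3, 0.6]
gripper_width: -0.1
```

```bash
python3 - <<'E'
from h import *
H=np.array([407,292.5]); p=arm.read_state()['position'][:2]
print('u,v rel H',((p-H)@np.c_[U,V]).round(1))
plan([])
im=snap('side','s37.png',1); cv2.imwrite('pics/s37.png',cv2.resize(im[90:290,110:320,::-1],None,fx=3,fy=3,interpolation=cv2.INTER_CUBIC))
print(place('side','drawer_floor'),place('side','chest_drawer0_handle'))
E
```

```text
u,v rel H [139.1   0.2]
at [513.9 381.6  61.8] phi 39.64 roll 0.0 F [0.  0.3 0.6] w -0.1 t 60.75
tool z [-0.0897 -0.0665 -0.9937]
[(0.87, [644.9, 497.3, 23.3])] [(0.74, [523.0, 392.4, 74.4]), (0.47, [801.1, -43.6, -2.1])]
```

View pics/s37.png

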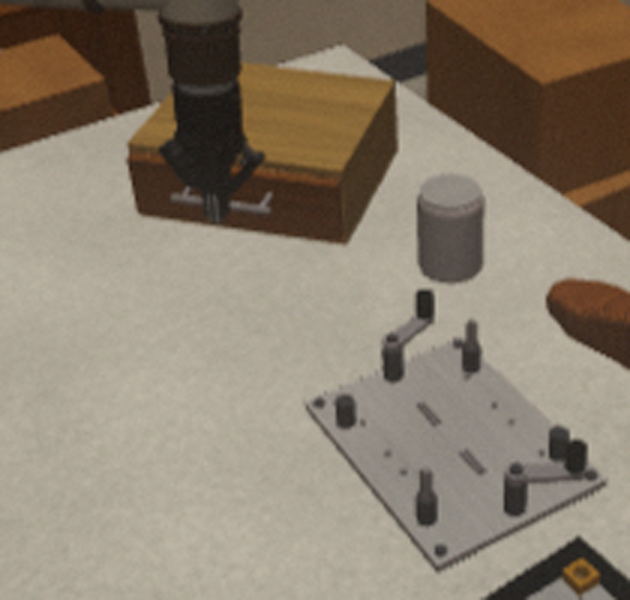

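The bar is hard against the stop: further pushes gave no motion. Back away.

Emit:
{"api": "arm_command", "payload": {
  "commands": [-0.02,0,0,0,-0.03,0,0,0,-0.03,0,-0.02,0,-0.02,0,-0.04,0,0,0,-0.04,0]
}}

```text
clock: 61.4
position: [444.5, 322.3, 167.4]
ee_rot: [0.939, 0.338, -0.055, 0.018]
contact_force: [1.3, 1.4, -0.2]
gripper_width: -0.1
```

Emit:
{"api": "arm_command", "payload": {
  "commands": [0,0,-0.04,0,0,0.03,-0.03,0,0,0.04,0,0,0,0.04,0,0,0,0,0,0]
}}

```text
clock: 61.9
position: [529.3, 244.9, 249.3]
ee_rot: [0.939, 0.34, -0.041, 0.014]
contact_force: [-0.5, 0.3, -0.6]
gripper_width: -0.1
```

```bash
python3 - <<'E'
from h import *
plan([])
im=snap('side','s38.png'); t=snap('top','t38.png')
print(place('side','drawer_floor'),place('side','chest_drawer0_handle'),place('side','frame'),place('side','mat'))
print(place('top','frame'),place('top','mat'),place('top','chest_drawer0_handle'),place('top','heel1'),place('side','heel1'))
for o in('last','tin','hammer'): print(o,place('top',o,1),place('side',o,1))
E
```

```text
at [529.3 244.9 249.3] phi 39.83 roll 0.0 F [-0.5  0.3 -0.6] w -0.1 t 61.9
tool z [-0.0683 -0.0536 -0.9962]
[(0.91, [646.0, 492.8, 22.3]), (0.52, [522.4, 389.6, 75.8])] [(0.96, [518.9, 392.5, 72.6])] [(0.84, [459.0, -343.5, 2.0]), (0.25, [549.4, -48.2, 1.0])] [(0.34, [523.5, 391.4, 73.2])]
[(0.82, [456.5, -343.9, 4.6])] [(0.98, [458.5, -342.5, -2.7])] [(0.9, [525.2, 393.6, 70.1])] [] [(0.36, [453.6, -344.0, 48.4])]
last [(0.96, [799.3, -35.9, -1.1])] [(0.69, [797.0, -43.6, -3.4])]
tin [(0.56, [737.7, 214.0, 3.6])] [(0.58, [736.3, 207.3, -1.4])]
hammer [(0.59, [701.9, -354.5, 2.7])] [(0.83, [697.1, -353.9, 4.2])]
```

View pics/s38.png

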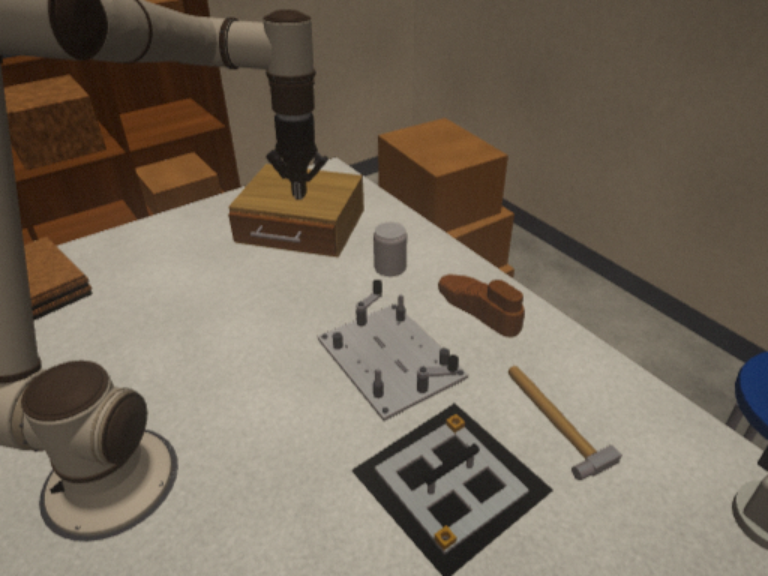

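View pics/t38.png

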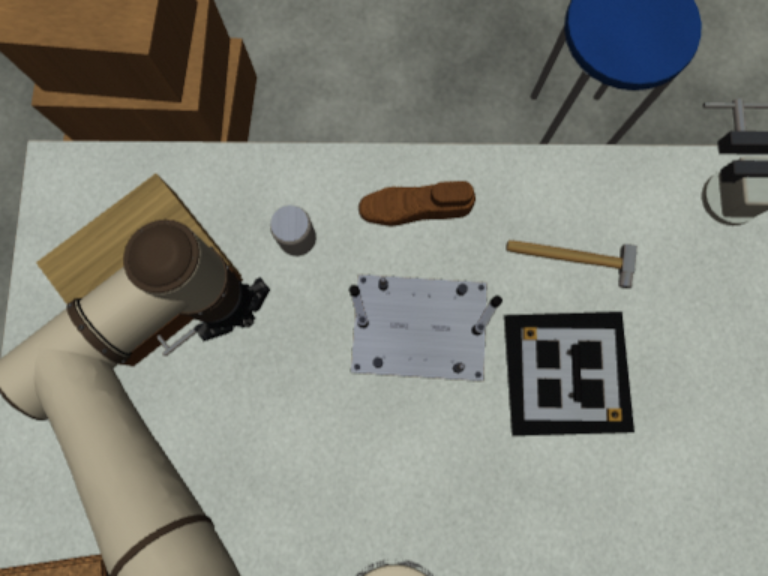

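```bash
python3 - <<'E'
import cv2,numpy as np
a=cv2.imread('pics/side0.png',0).astype(np.float32);b=cv2.imread('pics/s38.png',0).astype(np.float32);c=cv2.imread('pics/s12.png')
A=a[215:255,228:345]
for n,B in(('end',b),):
    r=cv2.matchTemplate(B[200:270,213:360],A,cv2.TM_CCOEFF_NORMED); _,m,_,l=cv2.minMaxLoc(r); print(n,m,l[0]-15,l[1]-15)
A=a[225:245,245:305]; r=cv2.matchTemplate(b[210:260,230:320],A,cv2.TM_CCOEFF_NORMED); _,m,_,l=cv2.minMaxLoc(r); print('handle',m,l[0]-15,l[1]-15)
o=np.hstack([cv2.resize(cv2.imread(f'pics/{f}')[150:260,220:375],None,fx=2.5,fy=2.5) for f in('side0.png','s38.png')]); cv2.imwrite('pics/cmp.png',o)
E
```

```text
end 0.9968333840370178 0 0
handle 0.9891787171363831 0 0
```

View pics/cmp.png

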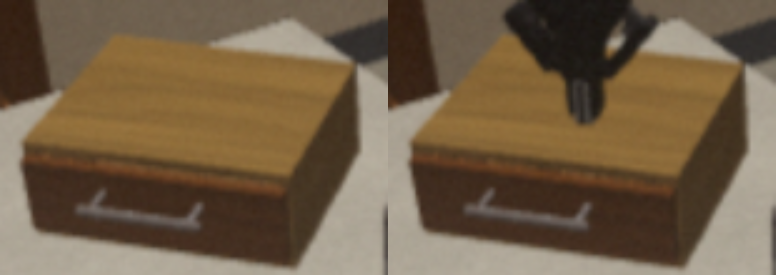

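Emit:
{"api": "arm_command", "payload": {
  "commands": [0,0,0,0,0,0,0,0,0,0,0,0,0,0,0,0,0,0,0,0]
}}

```text
clock: 63.25
position: [526.4, 247.1, 248.5]
ee_rot: [0.939, 0.342, -0.043, 0.014]
contact_force: [0.5, 0.2, 0.1]
gripper_width: 0.3
```

```bash
python3 - <<'E'
from bench import arm
print(arm.read_state()['clock'],arm.read_state()['joint_vel'].round(3)); print(arm.job_done())
E
```

```text
63.25 [-0.    -0.001 -0.001 -0.001  0.001  0.001]
the job is handed in; nothing more can be done
None
```

The job is done and handed in at about 63 s. Both clamps were swung well past clear, and the frame was lifted level off its pins and laid on the mat. All four heel pads went into the drawer, which I pushed to its stop.

**Last checks:**
- **Frame:** it lies flat in the pictures, its centre within about 3 mm of the mat's centre.
- **Fixture:** it is empty, with both clamps pointing outward.
- **Pads:** all four were located inside the drawer before it was shut, at about x = +3 and -69 mm and y = ±60 mm from the drawer floor's centre. They cannot be seen now that it is closed.
- **Drawer:** further pushing gave no movement, and the side picture matches the one from the start to the pixel. I take that as fully shut, but the opening itself can't be read directly.
- **Shoe last, tin and hammer:** the side camera puts each within about 5 mm of its starting estimate. The top camera's tin reading is about 7 mm off, which is close to its error.

**What went wrong on the way:**
- The last pad had shifted about 4 mm in its nest, so I measured it again before gripping it.
- While being lowered, that pad touched the one behind it and pushed the drawer in by about 10 mm. I backed off and set it down cleanly.
- The tool slowly picked up a few hundredths of a radian of tilt over the run. I allowed for it in the moves.

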